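Clamp a shoe heel, set the press dial and start the press

TASK

Clamp the larger of the two layered wooden heel blocks in the heel clamp: stand it flat and lengthwise on the bed between the two jaws, let go of it, and then wind the handwheel clockwise by its crank handle until the block is held tight against the fixed jaw. Then turn the dial on the sloping console clockwise until its pointer stands at the brass tab on its scale, and last of all throw the console's lever all the way up the slope to start the press. Leave the small heel block, the tape ring and the glass jar where they stand.

Things in the scene. Friction and masses are not known exactly. Their poses are not given: they have to be found in the camera images.
- heel: the larger D-shaped heel block of layered wood, bottom layer black rubber: 65 long (x), 50 wide (y), 40 high (z); flat face at -x, round end (radius 25) at +x; origin centre of its underside. Either end may face the fixed jaw
- clamp: heel clamp: dark steel base plate 320 (x) by 130 (y), 20 thick, fixed to the bench; origin centre of its underside; x runs along the slide from the handwheel to the fixed jaw. The plate's top (z 20) is the bed. Fixed green jaw at +x: its inner face stands at x = 135, 90 wide, top at z 52. Block clamped: its centre at x = 102 (y 0). Handwheel axis vertical at x = -100, y = 0
- jaw: the moving green jaw: origin at the middle of its clamping face (which looks to the clamp's +x) at bed height; 80 wide, 20 thick, 31 high; axes those of the clamp. It stands at x = 10 to 30 in the clamp's frame at the start and at x = 70 when the 65 mm block is tight; a steel rack runs back from it under the wheel
- wheel (a joint): angle of the handwheel (rad), grows clockwise seen from above; each radian moves the jaw 16 mm towards the fixed jaw. Wheel 117 across, its top at z 65 above the bench; it stays where it is left
- crank_grip (a point): grip point in the middle of the wheel's upright crank handle, a pale round wooden grip that spins freely on its own axis: 18 thick, 50 high (z 65 to 115 above the bench), 48 from the wheel's axis; this point is at z 97
- console: grey sloping press console, fixed, 230 wide (y), 200 deep (x), 131 high; origin on the bench, 50 behind its front edge (it spans x -50 to 150); front is -x. The aluminium panel (170 up the slope) rises towards +x at 0.56 rad (32 degrees) from level; centre of its face at (30, 0, 86). Dial on the left half (y = +58), start lever on the right half (y = -62)
- dial_grip (a point): on the dial's axis, 22 above the panel: the middle of the bar to grip. Frame: z is the panel's normal, x points along the bar to the pointer. Black dial: skirt 50 across and 8 high; bar grip 46 long, 13 wide, from 8 to 30 above the panel; one white line and a white pointer at one end
- dial_tip (a point): tip of the dial's white pointer, 30 from its axis, 6 above the panel
- dial (a joint): angle of the dial (rad), grows clockwise seen facing the panel; at 0 the pointer is at lower left, at 2.356 straight up the slope, range 0 to 4.71
- mark_tip (a point): inner point of the brass tab that marks the setting on the scale, 36 from the dial's axis; the tab is 14 wide, flat on the panel, its x axis points away from the dial's axis
- mark (a joint): angle at which the brass tab stands, on the same scale as dial (the dial is right when the two are equal); the tab does not move
- lever_tip (a point): centre of the black ball (26 across) of the start lever: a 10 mm steel rod 60 long from its pivot to the ball's centre, pivot 23 above the panel in a dark block 70 (up the slope) by 50, 25 high; at rest it leans 0.5 rad down the slope from the panel's normal
- lever (a joint): angle of the start lever (rad): 0 leaning down the slope, 1.0 thrown fully up the slope; it stays where it is left
- heel_small: the smaller D-shaped heel block, same material: 48 long (x), 38 wide (y), 30 high; origin centre of its underside; a bystander
- roll: paper tape ring lying flat, 52 across, 20 high, bystander; origin centre of underside
- jar: amber glass jar with steel lid, 60 across, 75 high, bystander; origin centre of underside
Mind the look-alikes: they are no part of the job. What is shaped like the heel but red is not meant.

How it is judged:
On the way, in this order (a step that is already met when the one before it is completed fails the run):
1. the large heel block stands flat and lengthwise on the clamp's bed between the jaws, released (x of heel in the frame of clamp between 0.02 and 0.115 m and y of heel in the frame of clamp between -0.025 and 0.025 m and z of heel in the frame of clamp between 0.016 and 0.025 m and angle between heel's own z axis and vertical below 0.1 rad and angle between the x axis of heel and the x axis of clamp, either way round below 0.25 rad and contact force between the fingers and heel below 0.1 N and linear speed of heel below 0.02 m/s), for 0.2 s.
2. the moving jaw presses the block against the fixed jaw (at least 2 N) (x of heel in the frame of clamp between 0.02 and 0.115 m and y of heel in the frame of clamp between -0.025 and 0.025 m and z of heel in the frame of clamp between 0.016 and 0.025 m and angle between heel's own z axis and vertical below 0.1 rad and angle between the x axis of heel and the x axis of clamp, either way round below 0.25 rad and x of jaw in the frame of clamp above 0.0682 m and contact force between jaw and heel above 2 N), for 0.2 s.
3. the dial's pointer stands at the brass tab (y of dial_tip in the frame of mark_tip between -0.0032 and 0.0032 m and x of dial_tip in the frame of mark_tip above -0.02 m), for 0.3 s.
4. the start lever is thrown up (value of joint lever above 0.8 rad), for 0.2 s.
At the end, for the whole second after the job is handed in: large heel flat (0.1 rad) and lengthwise (0.25 rad) on the clamp bed, within 25 mm of its middle line, the jaw closed on it to within 1.8 mm; pointer within 3.2 mm (0.1 rad) of the tab; lever thrown up at least 0.8 of 1.0 rad (all of step 3 and x of heel in the frame of clamp between 0.02 and 0.115 m and y of heel in the frame of clamp between -0.025 and 0.025 m and z of heel in the frame of clamp between 0.016 and 0.025 m and angle between heel's own z axis and vertical below 0.1 rad and angle between the x axis of heel and the x axis of clamp, either way round below 0.25 rad and x of jaw in the frame of clamp above 0.0682 m and value of joint lever above 0.8 rad); the robot touches nothing.
It fails at once if the small heel block, the tape ring or the jar was moved more than 30 mm (distance of any of heel_small, roll, jar from where it was at the start of the episode above 0.03 m).
It also fails if it takes over 72 s, if anything falls off the work surface, if the arm or the gripper's body presses on something with over 40 N, if the wrist force passes 120 N, or if a joint passes its speed limit or range.

ROBOT

A 6-joint arm with a two-finger parallel gripper is mounted at the origin on the work surface. World frame = base frame: x ahead of the robot, y to its left, z up, the work surface at z = 0. Lengths are in m, angles in rad, forces in N, time in s.
With the tool pointing down it reaches from about 0.275 to 1 m from the base axis. Payload 8.4 kg.
Tool frame: the origin (TCP) lies on the mounting face of the last link; the fingertips stand 173 mm ahead of it and the grasp point (between the pads) lies 155 mm ahead of it (r.grip_point_offset is the distance from the TCP to the grasp point, in m); z points along the fingers, y is the line along which they close (so a half turn about z gives the same grasp; the last joint's range is limited). The gripper opens to 85 mm and grips with 20 to 120 N. Pads are 22 mm wide; open, the fingers measure 114 mm over their backs; the gripper's body (76 mm by 85 mm) begins 54 mm behind the grasp point. The pads swing forward as they close: fully open they stand 13 mm farther back than shut.
Start: joints at [1.184, 0.353, 1.633, -0, 1.155, -0.002], TCP at [0.235, 0.579, 0.405] pointing down, gripper open.
Joint ranges: [-2.63, 2.63], [-0.92, 2.1], [0.06, 2.66], [-1.3, 4.44], [0, 2.69], [-3.02, 3.02]. Speed limits (rad/s): [2.22, 2.22, 2.79, 3.14, 3.14, 3.14].

INTERFACE

Orientations are given as a unit quaternion [w, x, y, z].
In Python, from workcell import r gives the robot as it stands. The module is installed in compiled form; this text tells all that it offers.
- The arm moves only by the shell command python3 -m pendant 'ROWS' [FORCE]. ROWS is JSON, a list of rows, each an object of numbers: "x", "y", "z": the shift along the tool's x, y, z in units of 500 mm (1.0 is 500 mm); "wx", "wy", "wz": the turn, a rotation vector about the tool's x, y, z in units of 90 degrees (1.0 is 90 degrees); "fingers": the opening, from 0 (shut) to 1 (fully open). A call has 1 to 8 rows; each row is the pose to reach, as a shift and turn from the pose commanded when the call began, along the tool's axes at that moment; what a row does not reach only later rows make up. A row lasts 1/8 s, in which the tool goes at most 62.5 mm and 10.7 degrees, less where a joint would pass 70% of its speed; a pose out of reach is approached as far as the arm can. A call with a number of a shift or a turn outside -1 to 1 is refused whole. A call with a gripper value outside its range is refused whole. The fingers move at their own pace and stop on an object; FORCE is the grip in N (left out, the last holds). Time passes only in rows, so rows that repeat a pose let the fingers close. It gives the time, the measured TCP pose, the force, the opening and the grip force at its end, in the units of the state.
- r.sense(): the state, without advancing time (a new reading comes with each control period).
- r.camera(name): name is "scene" or "top"; returns (picture, depth): 384x512x3 uint8, blue, green, red; 384x512 float32, m along the optical axis (not along the pixel's ray), 0 where there is no reading.
- r.camera_params(name): a dict with "fx", "fy", "cx", "cy" (pixels), "world_from_camera" (4x4, takes a point from camera to world coordinates). Camera axes: x right, y up, looking along -z (the intrinsics and any distortion apply to the point x, -y, -z); pixel columns grow to the right and rows downward; lengths in m; the calibration is good to about 2 mm. A picture is of the moment at which its call begins. camera_params takes no time and is no camera call.
- r.close_job(): hands the job in; it is judged then, once.
The state is a dict: "time_s": time; "q": joint angles; "qd": joint speeds; "effort": joint torques, N m; "tcp_pos": TCP position; "tool_rot": TCP orientation; "ft_force": force on the tool from outside, world axes, zero at the start; "wrist_torque": the same for the moment, N m; "width": opening from 0.0 (shut) to 1.0 (fully open); "gripper_force": force on a finger pad.
Only numpy, scipy, OpenCV 4.12 (cv2) and the standard library are available. Lean on these libraries where they do the work, as an engineer would, in place of code of your own. Each camera call takes 0.05 s, during which the arm holds its last target. There are 200 camera calls.

## Working session

There is one attempt and no reset: what is moved stays moved. The work goes in short steps, Python scripts to look and compute and a shell command to move; the robot and the scene stay as the last step left them, time stands still between calls to the robot, and variables do not carry over. Pictures are saved under pics/ and viewed, at most 10 in all, crops included, and the job is handed in when it is done.

```bash
mkdir -p pics; cat > h.py <<'E'
import numpy as np, cv2
from workcell import r
from scipy.spatial.transform import Rotation as R
def snap(n,f):
    im,d=r.camera(n); np.savez('pics/'+f+'.npz',im=im,d=d); cv2.imwrite('pics/'+f+'.png',im); return im,d
def load(f):
    z=np.load('pics/'+f+'.npz'); return z['im'],z['d']
def pt(n,d,u,v,k=1):
    p=r.camera_params(n); z=d[int(v)-k:int(v)+k+1,int(u)-k:int(u)+k+1]; z=np.median(z[z>0])
    c=np.array([(u-p['cx'])/p['fx']*z,-(v-p['cy'])/p['fy']*z,-z,1]); return (np.array(p['world_from_camera'])@c)[:3]
def proj(n,P):
    p=r.camera_params(n); c=np.linalg.inv(p['world_from_camera'])@np.append(P,1); return p['cx']+p['fx']*c[0]/-c[2], p['cy']+p['fy']*c[1]/c[2]
def cloud(n,d):
    p=r.camera_params(n); v,u=np.mgrid[:384,:512]
    c=np.stack([(u-p['cx'])/p['fx']*d,-(v-p['cy'])/p['fy']*d,-d,np.ones_like(d)],-1); return (c@np.array(p['world_from_camera']).T)[...,:3]
E
python3 - <<'E'
from h import *
np.set_printoptions(precision=4,suppress=True)
for n in('scene','top'):
    im,d=snap(n,n+'0'); print({k:(np.round(v,3)) for k,v in r.camera_params(n).items()})
print(r.sense(), r.grip_point_offset)
a,b=load('scene0')[0],load('top0')[0]
cv2.imwrite('pics/a.png',cv2.resize(a,(800,600)));cv2.imwrite('pics/b.png',cv2.resize(b,(800,600)))
E
```

```text
{'fx': np.float64(395.849), 'fy': np.float64(395.849), 'cx': np.float64(258.981), 'cy': np.float64(191.332), 'world_from_camera': array([[ 0.383, -0.511,  0.77 ,  1.227],
       [ 0.923,  0.229, -0.308, -0.23 ],
       [-0.019,  0.829,  0.559,  0.581],
       [ 0.   ,  0.   ,  0.   ,  1.   ]])}
{'fx': np.float64(473.597), 'fy': np.float64(473.597), 'cx': np.float64(265.049), 'cy': np.float64(196.452), 'world_from_camera': array([[-0.027,  0.998, -0.055,  0.469],
       [-1.   , -0.027,  0.007,  0.037],
       [ 0.006,  0.055,  0.998,  1.443],
       [ 0.   ,  0.   ,  0.   ,  1.   ]])}
{'time_s': 0.1, 'q': array([ 1.1836,  0.3536,  1.6341, -0.    ,  1.1552, -0.0024]), 'qd': array([-0.0012, -0.0015, -0.002 ,  0.0001,  0.002 , -0.0021]), 'effort': array([  0.0016, -60.6354, -34.2822,  -0.    ,   0.0039,  -0.    ]), 'tcp_pos': array([0.2345, 0.5791, 0.404 ]), 'tool_rot': array([-0.0001,  0.1912,  0.9815, -0.0006]), 'ft_force': array([-0.3145, -0.4075, -0.0194]), 'wrist_torque': array([-0.0088, -0.0257,  0.0328]), 'gripper_force': 0.0, 'width': 0.9968606416197359} 0.1547
```

View pics/a.png

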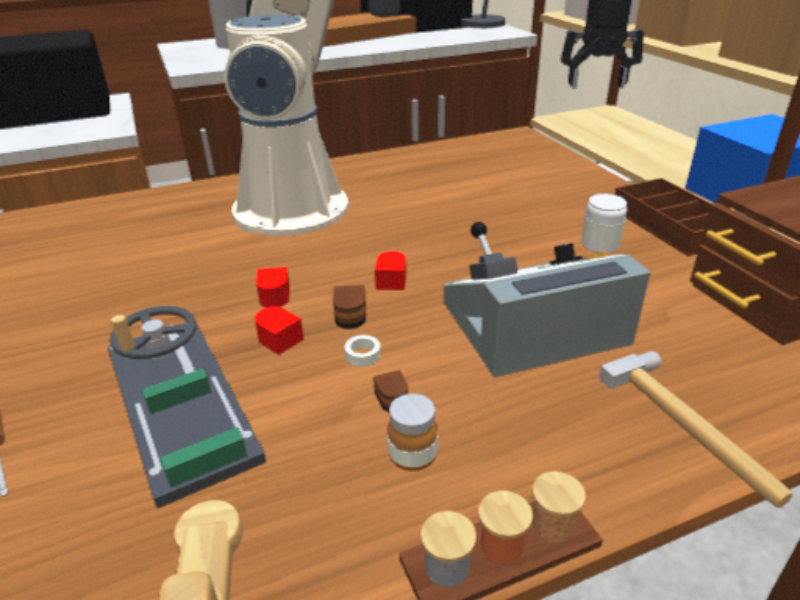

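View pics/b.png

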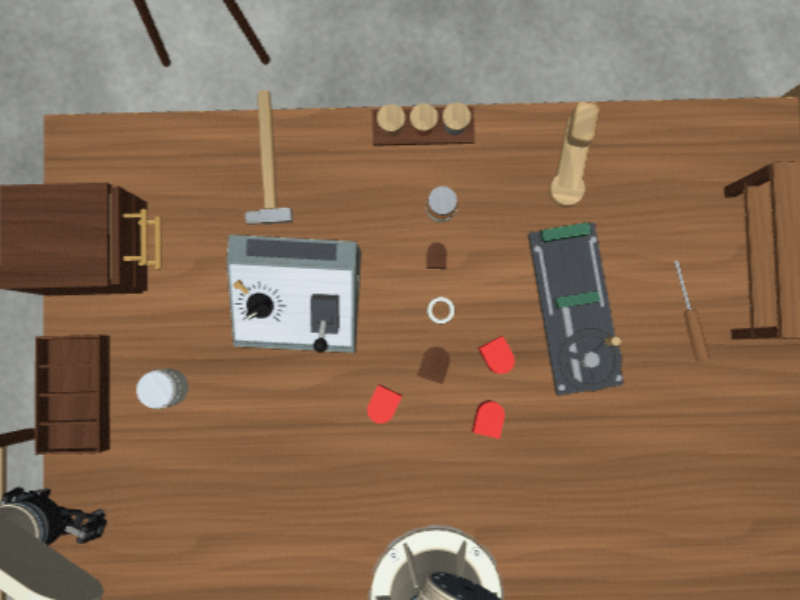

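The first view shows the clamp at left, console at right, and heel blocks mid-table. Candidates for the heel, in 800×600 top-view pixels:
- brown block at (435,365), the larger
- brown small block at (437,256)
- red decoys at (497,355), (384,405) and (490,419)

I choose (435,365) and check it in a crop.

```bash
python3 - <<'E'
from h import *
np.set_printoptions(precision=4,suppress=True)
im,d=load('top0'); s,ds=load('scene0')
def crop(i,u0,v0,w,h,k): return cv2.resize(i[v0:v0+h,u0:u0+w],None,fx=k,fy=k,interpolation=cv2.INTER_CUBIC)
cv2.imwrite('pics/c.png',crop(im,262,138,142,106,5.6))
cv2.imwrite('pics/d.png',np.hstack([crop(im,142,146,95,85,4.2),crop(s,275,130,145,130,2.746)])[:,:800])
C=cloud('top',d); S=cloud('scene',ds)
# heel mask: not wood level; z between .025 and .06 near pixel(278,233)
for n,CC,(u,v),im_ in(('top',C,(278,233),im),('scene',S,(223,190),s)):
    m=(CC[...,2]>.03)&(CC[...,2]<.06)
    k,l=cv2.connectedComponents(m.astype(np.uint8)); M=l==l[v,u]
    P=CC[M]; print(n,l[v,u],M.sum(),P.min(0),P.max(0),np.median(P,0))
    if n=='top': print(cv2.minAreaRect((P[:,:2]*1000).astype(np.float32)))
print('table z',np.median(C[340:360,200:230,2]),np.median(S[150:160,120:140,2]))
for n,dd,L in(('top',d,dict(wheelhub=(378,230),bed=(366,165),fj=(362,148),mj=(370,192),crank=(394,218),dial=(166,195),leverball=(205,221),small=(280,164))),('scene',ds,dict(hub=(97,209),crank=(79,203),ball=(306,147),fj=(130,285),mj=(113,245)))):
    for k,(u,v) in L.items(): print(n,k,pt(n,dd,u,v,0))
E
```

```text
top 126 342 [ 0.401  -0.0357  0.0333] [0.4693 0.0216 0.0494] [ 0.4363 -0.0107  0.0407]
((438.52899169921875, -10.654064178466797), (49.81142044067383, 64.4529037475586), 70.06541442871094)
scene 22 328 [ 0.3999 -0.0393  0.0302] [0.4713 0.0219 0.0424] [ 0.4432 -0.0139  0.0394]
table z 0.0009816342070120276 -0.00011768285127022882
top wheelhub [ 0.4382 -0.2971  0.0708]
top bed [ 0.6336 -0.2805  0.0227]
top fj [ 0.6804 -0.263   0.0568]
top mj [ 0.5501 -0.2829  0.0505]
top crank [ 0.4715 -0.3322  0.1164]
top dial [0.554  0.3067 0.1062]
top leverball [0.4774 0.1933 0.1463]
top small [ 0.642  -0.0206  0.0355]
scene hub [ 0.4414 -0.2998  0.0688]
scene crank [ 0.4724 -0.3266  0.1132]
scene ball [0.4875 0.1896 0.1368]
scene fj [ 0.6804 -0.2634  0.051 ]
scene mj [ 0.5547 -0.281   0.0495]
```

View pics/c.png

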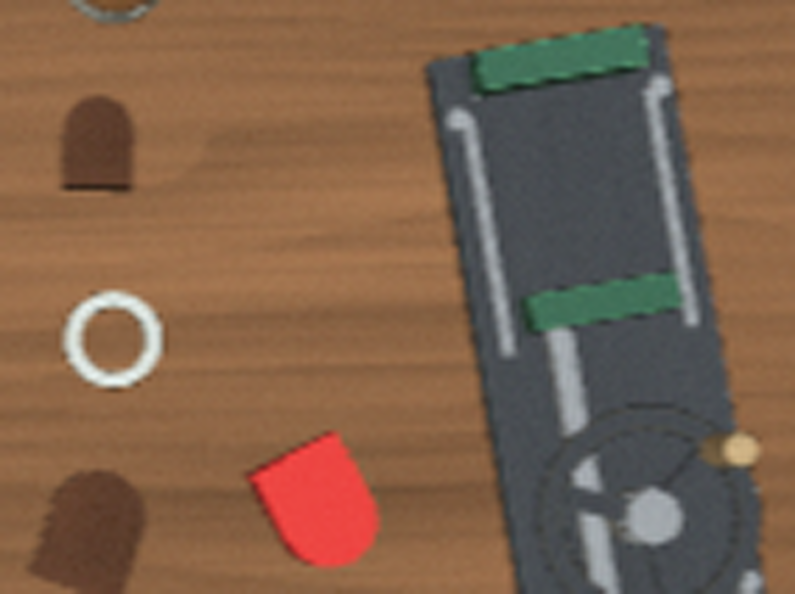

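View pics/d.png

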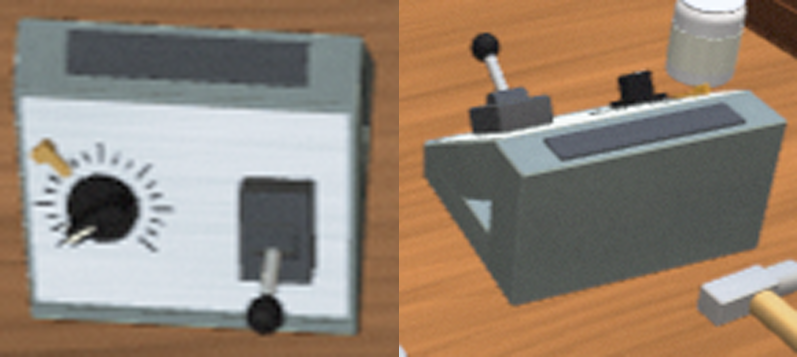

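The crops confirm the choice: the big brown block at (88,530) in crop c has its round end up, leaning right. In crop d the dial pointer is at lower left, near (75,238), and the brass tab is at upper left, near (52,157). The lever ball is at (265,313). Next I fit the poses.

```bash
cat > fit.py <<'E'
from h import *
np.set_printoptions(precision=4,suppress=True)
im,d=load('top0'); s,ds=load('scene0'); C=cloud('top',d); S=cloud('scene',ds)
def rect(CC,zmin,box,zmax=.2):
    m=(CC[...,2]>zmin)&(CC[...,2]<zmax)&(CC[...,0]>box[0])&(CC[...,0]<box[1])&(CC[...,1]>box[2])&(CC[...,1]<box[3])
    m=cv2.morphologyEx(m.astype(np.uint8),cv2.MORPH_OPEN,np.ones((2,2)))>0
    return cv2.minAreaRect((CC[m][:,:2]*1000).astype(np.float32)), m
for n,CC in(('top',C),('scene',S)):
    print(n,'clamp',rect(CC,.011,(.34,.76,-.42,-.17),.035)[0])
    print(n,'console',rect(CC,.02,(.42,.72,.10,.42))[0])
# jaws (green)
for n,CC,i in(('top',C,im),('scene',S,s)):
    h=cv2.cvtColor(i,cv2.COLOR_BGR2HSV); g=(h[...,0]>60)&(h[...,0]<95)&(h[...,1]>100)&(CC[...,2]>.045)&(CC[...,2]<.062)
    for lo,hi in((.5,.6),(.63,.73)):
        m=g&(CC[...,0]>lo)&(CC[...,0]<hi)&(CC[...,1]<-.15); print(n,'green',m.sum(),cv2.minAreaRect((CC[m][:,:2]*1000).astype(np.float32)),CC[m][:,2].mean())
# wheel hub, crank
for n,CC in(('top',C),('scene',S)):
    m=(CC[...,2]>.1)&(CC[...,2]<.13)&(CC[...,1]<-.2)&(CC[...,0]<.6)&(CC[...,0]>.3); print(n,'crank',m.sum(),CC[m].mean(0),(CC[m].min(0)+CC[m].max(0))/2)
    m=(CC[...,2]>.062)&(CC[...,2]<.08)&(np.hypot(CC[...,0]-.44,CC[...,1]+.299)<.03); print(n,'hub',m.sum(),CC[m].mean(0))
# panel
h=cv2.cvtColor(im,cv2.COLOR_BGR2HSV); w=(h[...,2]>200)&(h[...,1]<50); m=np.zeros_like(w); m[165:228,148:231]=1; m&=w
P=C[m]; A=np.c_[P[:,:2],np.ones(len(P))]; 
for _ in range(3):
    co=np.linalg.lstsq(A,P[:,2],rcond=None)[0]; k=abs(A@co-P[:,2])<.004; A,P=A[k],P[k]
nrm=np.array([-co[0],-co[1],1]); nrm/=np.linalg.norm(nrm); print('panel n',nrm,'tilt',np.arccos(nrm[2]),'az',np.arctan2(-nrm[1],-nrm[0]),len(P),co)
print('panel rect',cv2.minAreaRect((C[m][:,:2]*1000).astype(np.float32)))
def ray(u,v,off,n='top'):
    p=r.camera_params(n); W=np.array(p['world_from_camera']); dr=W[:3,:3]@[(u-p['cx'])/p['fx'],-(v-p['cy'])/p['fy'],-1]; o=W[:3,3]
    # plane z=co.xy+c offset along normal
    p0=np.array([0,0,co[2]])+off*nrm; return o+dr*((p0-o)@nrm)/(dr@nrm)
E
python3 - <<'E'
from fit import *
g=lambda x,y:(142+(x+.5)/4.2-.5,146+(y+.5)/4.2-.5)
for k,(x,y,o) in dict(dialcentre_skirt=(103,208,.008),dialtip=(67,243,.006),tab_in=(69,170,.001),tab_out=(38,148,.001),lever_block=(277,229,.02)).items(): print(k,ray(*g(x,y),o))
for n,CC in(('top',C),('scene',S)):
    m=(CC[...,2]>.12)&(abs(CC[...,0]-.48)<.025)&(abs(CC[...,1]-.19)<.025); print('ball',n,m.sum(),(CC[m].min(0)+CC[m].max(0))/2,CC[m].max(0))
E
```

```text
top clamp ((548.741943359375, -155.6708984375), (386.3522033691406, 402.6400146484375), 7.448117733001709)
top console ((568.9449462890625, 204.57308959960938), (337.0263366699219, 214.13917541503906), 89.52151489257812)
scene clamp ((800.3309326171875, -247.19784545898438), (850.7660522460938, 132.91018676757812), 7.918423652648926)
scene console ((736.7435913085938, 52.917144775390625), (332.0991516113281, 1083.2607421875), 43.0130500793457)
top green 150 ((551.6920776367188, -280.47735595703125), (17.446857452392578, 75.56217956542969), 7.590124607086182) 0.05161163241892288
top green 198 ((680.9854125976562, -263.2723693847656), (21.405181884765625, 86.69649505615234), 7.847471237182617) 0.05256736311882496
scene green 320 ((554.389404296875, -283.59332275390625), (21.80923843383789, 77.5368881225586), 7.490965366363525) 0.05002224581462158
scene green 570 ((683.9581298828125, -265.52099609375), (23.833919525146484, 88.3086166381836), 7.764888763427734) 0.05090915180080777
top crank 371 [ 0.5316 -0.5794  0.1047] [ 0.5322 -0.4779  0.1148]
top hub 124 [ 0.4394 -0.2995  0.0685]
scene crank 85 [ 0.4771 -0.3341  0.1099] [ 0.4747 -0.3344  0.1085]
scene hub 163 [ 0.4438 -0.2989  0.067 ]
panel n [-0.4074  0.2072  0.8894] tilt 0.47475216190163666 az -0.47054913376110524 357 [ 0.4581 -0.233  -0.1021]
panel rect ((547.5728759765625, 196.23471069335938), (330.2677917480469, 133.55905151367188), 85.4221420288086)
dialcentre_skirt [0.5547 0.3098 0.0888]
dialtip [0.5324 0.3388 0.0696]
tab_in [0.5813 0.3327 0.0878]
tab_out [0.5967 0.3531 0.0901]
lever_block [0.5354 0.1879 0.1219]
ball top 85 [0.4844 0.1941 0.1352] [0.5024 0.2054 0.1488]
ball scene 110 [0.4874 0.1924 0.1324] [0.5047 0.2044 0.1446]
```

```bash
python3 - <<'E'
from fit import *
print(w[165:228,148:231].mean(), (d[165:228,148:231]>0).mean())
print(np.round(C[150:232:6,146:236:9,2]*1000).astype(int))
print((d==0).mean(),(ds==0).mean())
# noise on table
T=C[240:280,150:200]; print('tbl',T[...,2].std(),np.percentile(T[...,2],[1,50,99]))
def comp(CC,lo,hi,seed):
    m=((CC[...,2]>lo)&(CC[...,2]<hi)).astype(np.uint8); m=cv2.medianBlur(m,5); k,l=cv2.connectedComponents(m); return l==l[seed[1],seed[0]] if m[seed[1],seed[0]] else None
for n,CC,i,sd in(('top',C,im,(366,165)),('scene',S,s,(125,265))):
    M=comp(CC,.012,.13,sd); print(n,M.sum(),cv2.minAreaRect((CC[M][:,:2]*1000).astype(np.float32)))
for n,CC,sd in(('top',C,(200,160)),('scene',S,(350,215))):
    M=comp(CC,.015,.17,sd); print(n,'console',M.sum(),cv2.minAreaRect((CC[M][:,:2]*1000).astype(np.float32)))
E
```

```text
top clamp ((548.741943359375, -155.6708984375), (386.3522033691406, 402.6400146484375), 7.448117733001709)
top console ((568.9449462890625, 204.57308959960938), (337.0263366699219, 214.13917541503906), 89.52151489257812)
scene clamp ((800.3309326171875, -247.19784545898438), (850.7660522460938, 132.91018676757812), 7.918423652648926)
scene console ((736.7435913085938, 52.917144775390625), (332.0991516113281, 1083.2607421875), 43.0130500793457)
top green 150 ((551.6920776367188, -280.47735595703125), (17.446857452392578, 75.56217956542969), 7.590124607086182) 0.05161163241892288
top green 198 ((680.9854125976562, -263.2723693847656), (21.405181884765625, 86.69649505615234), 7.847471237182617) 0.05256736311882496
scene green 320 ((554.389404296875, -283.59332275390625), (21.80923843383789, 77.5368881225586), 7.490965366363525) 0.05002224581462158
scene green 570 ((683.9581298828125, -265.52099609375), (23.833919525146484, 88.3086166381836), 7.764888763427734) 0.05090915180080777
top crank 371 [ 0.5316 -0.5794  0.1047] [ 0.5322 -0.4779  0.1148]
top hub 124 [ 0.4394 -0.2995  0.0685]
scen
[... 947 characters left out ...]
]
 [   5   53   48   52   49   54   51   58   48   44]
 [   4    6   38   40   38   42   41  144   39   27]
 [   4    1    2    2    4    3   -1    1    0    3]]
0.0040740966796875 0.00396728515625
tbl 0.1017231138380594 [-0.0062  0.0011  0.0091]
top 4628 ((517.61962890625, -158.41209411621094), (321.39666748046875, 401.0698547363281), 8.920417785644531)
scene 7490 ((753.583740234375, -256.10211181640625), (945.71484375, 130.1136474609375), 7.995730876922607)
top console 5881 ((567.6674194335938, 197.46568298339844), (335.7281799316406, 201.59938049316406), 85.48920440673828)
scene console 7283 ((804.14892578125, 112.47329711914062), (289.629638671875, 1077.286865234375), 59.433250427246094)
```

```bash
sed -i 's/; C=cloud/; d=cv2.medianBlur(d,5); ds=cv2.medianBlur(ds,3); C=cloud/' fit.py; sed -i '/^for n,CC in((.top.,C),(.scene.,S)):$/,/^# panel/{s/^    print.*//}' fit.py
python3 - > /tmp/o.txt <<'E'
from fit import *
print('=====')
def comp(CC,lo,hi,box):
    m=((CC[...,2]>lo)&(CC[...,2]<hi)&(CC[...,0]>box[0])&(CC[...,0]<box[1])&(CC[...,1]>box[2])&(CC[...,1]<box[3])).astype(np.uint8)
    k,l,st,_=cv2.connectedComponentsWithStats(m,connectivity=4); return l==1+np.argmax(st[1:,4])
for n,CC in(('top',C),('scene',S)):
    for lo in (.01,.014):
        M=comp(CC,lo,.13,(.33,.77,-.42,-.18)); print(n,M.sum(),cv2.minAreaRect((CC[M][:,:2]*1000).astype(np.float32)))
        M=comp(CC,lo,.17,(.40,.76,.06,.42)); print(n,'console',M.sum(),cv2.minAreaRect((CC[M][:,:2]*1000).astype(np.float32)))
E
sed -n '/=====/,$p' /tmp/o.txt
```

```text
Traceback (most recent call last):
  File "fit.py", line 12
    for n,CC,i in(('top',C,im),('scene',S,s)):
    ^^^
IndentationError: expected an indented block after 'for' statement on line 8
```

```bash
cat > fit.py <<'E'
from h import *
np.set_printoptions(precision=4,suppress=True)
im,d=load('top0'); s,ds=load('scene0'); d=cv2.medianBlur(d,5); ds=cv2.medianBlur(ds,3); C=cloud('top',d); S=cloud('scene',ds)
def comp(CC,lo,hi,box):
    m=((CC[...,2]>lo)&(CC[...,2]<hi)&(CC[...,0]>box[0])&(CC[...,0]<box[1])&(CC[...,1]>box[2])&(CC[...,1]<box[3])).astype(np.uint8)
    k,l,st,_=cv2.connectedComponentsWithStats(m,connectivity=4); return l==1+np.argmax(st[1:,4])
def rc(CC,M): return cv2.minAreaRect((CC[M][:,:2]*1000).astype(np.float32))
E
python3 - <<'E'
from fit import *
for n,CC in(('top',C),('scene',S)):
    for lo in (.01,.014):
        for nm,hi,b in(('clamp',.13,(.33,.77,-.42,-.18)),('console',.17,(.40,.76,.06,.42))):
            print(n,nm,rc(CC,comp(CC,lo,hi,b)))
# panel plane from top depth
P=C[178:224:1,150:228].reshape(-1,3); A=np.c_[P[:,:2],np.ones(len(P))]
for t in (.05,.02,.008,.006,.006):
    co=np.linalg.lstsq(A,P[:,2],rcond=None)[0]; e=P[:,2]-A@co; k=(e<t/2)&(e>-t); A,P=A[k],P[k]
print('panel slope',co,'tilt',np.arctan(np.hypot(*co[:2])),'az',np.arctan2(co[1],co[0]),len(P))
E
```

```text
top clamp ((538.07373046875, -287.45684814453125), (320.84979248046875, 134.32887268066406), 7.811018943786621)
top console ((571.7144165039062, 249.31112670898438), (231.0153045654297, 202.40101623535156), 85.29550170898438)
top clamp ((538.1361694335938, -287.5491943359375), (320.8583679199219, 134.27401733398438), 7.749215602874756)
top console ((571.7144165039062, 249.31112670898438), (231.0153045654297, 202.40101623535156), 85.29550170898438)
scene clamp ((537.928955078125, -286.5189514160156), (322.5542907714844, 130.39089965820312), 8.106204986572266)
scene console ((572.1468505859375, 247.70269775390625), (231.79270935058594, 202.2286376953125), 85.38406372070312)
scene clamp ((537.928955078125, -286.5189514160156), (322.5542907714844, 130.39089965820312), 8.106204986572266)
scene console ((572.1468505859375, 247.70269775390625), (231.79270935058594, 202.2286376953125), 85.38406372070312)
panel slope [ 0.6315 -0.0467 -0.2489] tilt 0.5644652459620894 az -0.07382651638160496 2648
```

```bash
cat > plan.py <<'E'
from h import *
np.set_printoptions(precision=4,suppress=True)
G=r.grip_point_offset
def pose():
    st=r.sense(); return np.array(st['tcp_pos']),R.from_quat(np.array(st['tool_rot'])[[1,2,3,0]]),st
def down(phi): p=np.deg2rad(phi); return R.from_matrix(np.array([[-np.sin(p),np.cos(p),0],[np.cos(p),np.sin(p),0],[0,0,-1]]))
def rows(seq,base=None):
    """seq: list of (grasp point, Rotation); prints rows relative to the present pose"""
    p,q=base or pose()[:2]
    for g,t in seq:
        tcp=np.array(g)-t.apply([0,0,G]); s=q.inv().apply(tcp-p)/.5; w=(q.inv()*t).as_rotvec()/(np.pi/2)
        print('xyz',s.round(4),'w',w.round(4))
def now():
    p,q,st=pose(); print('t',round(st['time_s'],2),'grip',p+q.apply([0,0,G]),'y-ang',np.rad2deg(np.arctan2(*q.apply([0,1,0])[[1,0]])),'z',q.apply([0,0,1]),'w',st['width'],st['gripper_force'],'F',st['ft_force'],'q',st['q'])
def clamp(x,y,z): c,s=np.cos(.1365),np.sin(.1365); return np.array([.538+c*x-s*y,-.2857+s*x+c*y,z])
E
python3 - <<'E'
from plan import *
now(); rows([((.432,-.0087,.13),down(70)),((.432,-.0087,.028),down(70))])
E
```

```text
t 0.1 grip [0.2344 0.5789 0.2493] y-ang 67.95318810845988 z [-0.0005 -0.0012 -1.    ] w 0.9968606416197359 0.0 F [-0.3145 -0.4075 -0.0194] q [ 1.1836  0.3536  1.6341 -0.      1.1552 -0.0024]
xyz [-0.8074 -0.941   0.2399] w [-0.0008 -0.     -0.0227]
xyz [-0.8074 -0.9408  0.4439] w [-0.0008 -0.     -0.0227]
```

```bash
python3 -m pendant '[{"x":-0.807,"y":-0.941,"z":0.05,"wz":-0.023,"fingers":1},{"x":-0.807,"y":-0.941,"z":0.05,"wz":-0.023,"fingers":1},{"x":-0.807,"y":-0.941,"z":0.05,"wz":-0.023,"fingers":1},{"x":-0.807,"y":-0.941,"z":0.05,"wz":-0.023,"fingers":1},{"x":-0.807,"y":-0.941,"z":0.05,"wz":-0.023,"fingers":1},{"x":-0.807,"y":-0.941,"z":0.05,"wz":-0.023,"fingers":1},{"x":-0.807,"y":-0.941,"z":0.24,"wz":-0.023,"fingers":1},{"x":-0.807,"y":-0.941,"z":0.24,"wz":-0.023,"fingers":1}]'
python3 -c "
from plan import *
now(); rows([((.432,-.0087,.13),down(70)),((.432,-.0087,.028),down(70))])"
```

```text
t 0.1 grip [0.2344 0.5789 0.2493] y-ang 67.95318810845988 z [-0.0005 -0.0012 -1.    ] w 0.9968606416197359 0.0 F [-0.3145 -0.4075 -0.0194] q [ 1.1836  0.3536  1.6341 -0.      1.1552 -0.0024]
xyz [-0.8074 -0.941   0.2399] w [-0.0008 -0.     -0.0227]
xyz [-0.8074 -0.9408  0.4439] w [-0.0008 -0.     -0.0227]schema error: expected keys x, y, z, wx, wy, wz, fingers
```

```bash
python3 -m pendant '[{"x":-0.807,"y":-0.941,"z":0.05,"wx":0,"wy":0,"wz":-0.023,"fingers":1},{"x":-0.807,"y":-0.941,"z":0.05,"wx":0,"wy":0,"wz":-0.023,"fingers":1},{"x":-0.807,"y":-0.941,"z":0.05,"wx":0,"wy":0,"wz":-0.023,"fingers":1},{"x":-0.807,"y":-0.941,"z":0.05,"wx":0,"wy":0,"wz":-0.023,"fingers":1},{"x":-0.807,"y":-0.941,"z":0.05,"wx":0,"wy":0,"wz":-0.023,"fingers":1},{"x":-0.807,"y":-0.941,"z":0.05,"wx":0,"wy":0,"wz":-0.023,"fingers":1},{"x":-0.807,"y":-0.941,"z":0.05,"wx":0,"wy":0,"wz":-0.023,"fingers":1},{"x":-0.807,"y":-0.941,"z":0.05,"wx":0,"wy":0,"wz":-0.023,"fingers":1}]'
python3 -c "
from plan import *
now(); rows([((.432,-.0087,.13),down(70)),((.432,-.0087,.028),down(70))])"
```

```text
time_s: 1.1
tcp_pos: [0.3938, 0.1038, 0.3846]
tool_rot: [0.0, 0.173, 0.985, 0.0]
ft_force: [0.8, 0.8, -0.5]
width: 1.001
gripper_force: 0.0
t 1.1 grip [0.3939 0.1038 0.2299] y-ang 70.04259541582823 z [ 0.0006  0.0002 -1.    ] w 1.0010162037589554 0.0 F [ 0.7667  0.8227 -0.507 ] q [ 0.254   0.0284  2.0917  0.      1.0208 -0.9685]
xyz [-0.1484 -0.1855  0.1998] w [0.0002 0.0003 0.0005]
xyz [-0.1483 -0.1856  0.4038] w [0.0002 0.0003 0.0005]
```

```bash
python3 -m pendant '[{"x":-0.148,"y":-0.186,"z":0.1,"wx":0,"wy":0,"wz":0,"fingers":1},{"x":-0.148,"y":-0.186,"z":0.2,"wx":0,"wy":0,"wz":0,"fingers":1},{"x":-0.148,"y":-0.186,"z":0.2,"wx":0,"wy":0,"wz":0,"fingers":1},{"x":-0.148,"y":-0.186,"z":0.2,"wx":0,"wy":0,"wz":0,"fingers":1},{"x":-0.148,"y":-0.186,"z":0.2,"wx":0,"wy":0,"wz":0,"fingers":1}]'
python3 -c "
from plan import *
now(); rows([((.432,-.0087,.13),down(70)),((.432,-.0087,.028),down(70))])"
```

```text
time_s: 1.72
tcp_pos: [0.4315, -0.0066, 0.285]
tool_rot: [-0.0, 0.174, 0.985, 0.0]
ft_force: [-1.0, 0.2, 0.9]
width: 0.999
gripper_force: 0.0
t 1.73 grip [ 0.4315 -0.0066  0.1303] y-ang 70.00278215213002 z [ 0.      0.0002 -1.    ] w 0.9989626045220504 0.0 F [-0.9712  0.1502  0.9247] q [-0.0188  0.2249  2.1396  0.0003  0.777  -1.2408]
xyz [-0.0023 -0.0036  0.0007] w [ 0.0001 -0.      0.    ]
xyz [-0.0023 -0.0037  0.2047] w [ 0.0001 -0.      0.    ]
```

```bash
python3 -m pendant '[{"x":0,"y":0,"z":0.1,"wx":0,"wy":0,"wz":0,"fingers":1},{"x":0,"y":0,"z":0.205,"wx":0,"wy":0,"wz":0,"fingers":1},{"x":0,"y":0,"z":0.205,"wx":0,"wy":0,"wz":0,"fingers":1},{"x":0,"y":0,"z":0.205,"wx":0,"wy":0,"wz":0,"fingers":0.3},{"x":0,"y":0,"z":0.205,"wx":0,"wy":0,"wz":0,"fingers":0.3},{"x":0,"y":0,"z":0.205,"wx":0,"wy":0,"wz":0,"fingers":0.3},{"x":0,"y":0,"z":0.205,"wx":0,"wy":0,"wz":0,"fingers":0.3},{"x":0,"y":0,"z":0.205,"wx":0,"wy":0,"wz":0,"fingers":0.3}]' 40
python3 -c "
from plan import *
now(); rows([((.432,-.0087,.12),down(70)),(clamp(88,0,0.12),down(97.8))])"
```

```text
time_s: 2.72
tcp_pos: [0.4325, -0.0068, 0.1844]
tool_rot: [0.002, 0.173, 0.985, 0.0]
ft_force: [-1.4, 3.0, 11.1]
width: 0.581
gripper_force: 40.2
t 2.73 grip [ 0.4332 -0.0068  0.0297] y-ang 70.0178928646615 z [ 0.0044  0.0001 -1.    ] w 0.5811734423194735 40.18767714500427 F [-1.4316  2.9587 11.1381] q [-0.0193  0.4271  2.1908  0.0004  0.5193 -1.2417]
xyz [-0.001  -0.0036 -0.1805] w [0.001  0.0026 0.0002]
xyz [-156.0697   81.6403    0.584 ] w [ 0.0004  0.0028 -0.3087]
```

```bash
sed -i 's/def clamp(x,y,z):/def clamp(x,y,z):\n    x,y=x\/1e3,y\/1e3;/; ' plan.py; python3 -m pendant '[{"x":0,"y":0,"z":-0.1,"wx":0,"wy":0,"wz":0,"fingers":0.3},{"x":0,"y":0,"z":-0.2,"wx":0,"wy":0,"wz":0,"fingers":0.3},{"x":0,"y":0,"z":-0.2,"wx":0,"wy":0,"wz":0,"fingers":0.3},{"x":0,"y":0,"z":-0.2,"wx":0,"wy":0,"wz":0,"fingers":0.3}]' 40
python3 -c "
from plan import *
now(); print(clamp(83,0,.13)); rows([(clamp(83,0,0.13),down(97.8)),(clamp(83,0,0.05),down(97.8))]); snap('scene','s1');snap('top','t1')"
```

```text
time_s: 3.22
tcp_pos: [0.4312, -0.007, 0.2828]
tool_rot: [0.001, 0.173, 0.985, 0.0]
ft_force: [-0.7, 0.8, -1.3]
width: 0.579
gripper_force: 44.0
t 3.23 grip [ 0.4316 -0.007   0.1281] y-ang 70.0195119997927 z [ 0.002 -0.    -1.   ] w 0.5786429820178948 43.994742035865784 F [-0.7043  0.7781 -1.3157] q [-0.0196  0.2282  2.1425 -0.      0.7689 -1.2417]
[ 0.6202 -0.2744  0.13  ]
xyz [-0.538  -0.3735 -0.0031] w [ 0.0001  0.0013 -0.3087]
xyz [-0.5377 -0.3736  0.1569] w [ 0.0001  0.0013 -0.3087]
```

```bash
python3 -m pendant '[{"x":-0.538,"y":-0.374,"z":0,"wx":0,"wy":0,"wz":-0.309,"fingers":0.3},{"x":-0.538,"y":-0.374,"z":0,"wx":0,"wy":0,"wz":-0.309,"fingers":0.3},{"x":-0.538,"y":-0.374,"z":0,"wx":0,"wy":0,"wz":-0.309,"fingers":0.3},{"x":-0.538,"y":-0.374,"z":0,"wx":0,"wy":0,"wz":-0.309,"fingers":0.3},{"x":-0.538,"y":-0.374,"z":0,"wx":0,"wy":0,"wz":-0.309,"fingers":0.3},{"x":-0.538,"y":-0.374,"z":0,"wx":0,"wy":0,"wz":-0.309,"fingers":0.3},{"x":-0.538,"y":-0.374,"z":0,"wx":0,"wy":0,"wz":-0.309,"fingers":0.3},{"x":-0.538,"y":-0.374,"z":0,"wx":0,"wy":0,"wz":-0.309,"fingers":0.3}]' 40
python3 - <<'E'
from plan import *
now(); rows([(clamp(83,0,0.13),down(97.8)),(clamp(83,0,0.05),down(97.8))]); i,d=snap('scene','s2');j,e=snap('top','t2')
cv2.imwrite('pics/e.png',np.hstack([cv2.resize(i[140:320,50:200],(400,480)),cv2.resize(j[130:260,310:418],(400,480))]))
E
```

```text
time_s: 4.32
tcp_pos: [0.6195, -0.2738, 0.2805]
tool_rot: [-0.001, -0.068, 0.998, 0.001]
ft_force: [0.2, 0.8, -1.5]
width: 0.577
gripper_force: 43.9
t 4.33 grip [ 0.6191 -0.2736  0.1258] y-ang 97.83960392138609 z [-0.0028  0.0014 -1.    ] w 0.5774046807620683 43.85131895542145 F [ 0.2011  0.7875 -1.4917] q [-0.4184  0.5594  1.6069  0.0002  0.9784 -2.1261]
xyz [-0.0012 -0.0014 -0.0084] w [ 0.0012 -0.0017  0.0004]
xyz [-0.0016 -0.0017  0.1516] w [ 0.0012 -0.0017  0.0004]
```

View pics/e.png

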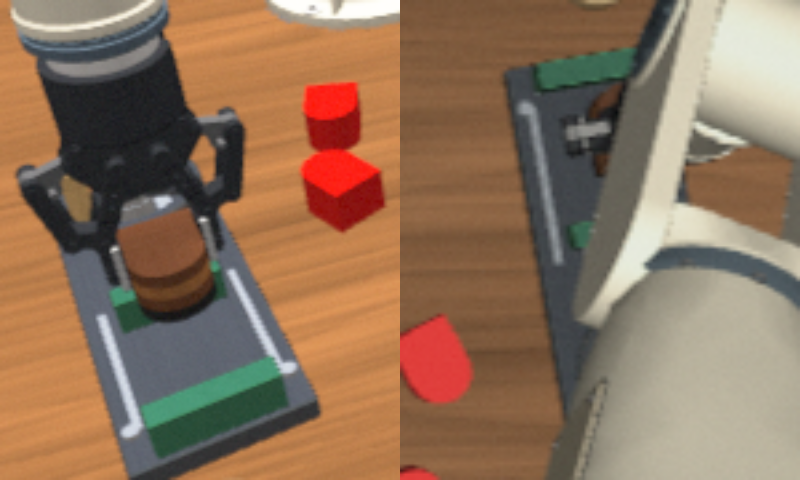

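The left half of the picture shows the block held level and in line with the clamp at (165,255), between the jaws. The fixed jaw is at (215,405). I lower it and let go.

```bash
python3 -m pendant '[{"x":-0.001,"y":-0.002,"z":0.08,"wx":0,"wy":0,"wz":0,"fingers":0.3},{"x":-0.001,"y":-0.002,"z":0.13,"wx":0,"wy":0,"wz":0,"fingers":0.3},{"x":-0.001,"y":-0.002,"z":0.145,"wx":0,"wy":0,"wz":0,"fingers":0.3},{"x":-0.001,"y":-0.002,"z":0.15,"wx":0,"wy":0,"wz":0,"fingers":0.3},{"x":-0.001,"y":-0.002,"z":0.152,"wx":0,"wy":0,"wz":0,"fingers":0.3},{"x":-0.001,"y":-0.002,"z":0.152,"wx":0,"wy":0,"wz":0,"fingers":0.3}]' 40
python3 -c "
from plan import *
now()"
```

```text
time_s: 5.18
tcp_pos: [0.6214, -0.2756, 0.207]
tool_rot: [0.001, -0.068, 0.998, -0.0]
ft_force: [-0.2, 0.2, -1.7]
width: 0.579
gripper_force: 43.8
t 5.17 grip [ 0.6216 -0.2757  0.0523] y-ang 97.83548851731553 z [ 0.0013 -0.0006 -1.    ] w 0.5793518456097174 43.82472217082977 F [-0.1644  0.1737 -1.7416] q [-0.4197  0.6532  1.6343 -0.      0.8526 -2.1273]
```

```bash
python3 -m pendant '[{"x":0.002,"y":0,"z":0.003,"wx":0,"wy":0,"wz":0,"fingers":0.3},{"x":0.002,"y":0,"z":0.006,"wx":0,"wy":0,"wz":0,"fingers":0.3},{"x":0.002,"y":0,"z":0.006,"wx":0,"wy":0,"wz":0,"fingers":0.3},{"x":0.002,"y":0,"z":0.006,"wx":0,"wy":0,"wz":0,"fingers":0.8},{"x":0.002,"y":0,"z":0.006,"wx":0,"wy":0,"wz":0,"fingers":0.8},{"x":0.002,"y":0,"z":0.006,"wx":0,"wy":0,"wz":0,"fingers":0.8}]' 40
python3 -m pendant '[{"x":0,"y":0,"z":-0.1,"wx":0,"wy":0,"wz":0,"fingers":0.8},{"x":0,"y":0,"z":-0.2,"wx":0,"wy":0,"wz":0,"fingers":0.8},{"x":0,"y":0,"z":-0.3,"wx":0,"wy":0,"wz":0,"fingers":0.8},{"x":0,"y":0,"z":-0.3,"wx":0,"wy":0,"wz":0,"fingers":0.8}]'
python3 - <<'E'
from plan import *
now(); i,d=snap('scene','s3'); ds=cv2.medianBlur(d,3)
S=cloud('scene',ds)
h=cv2.cvtColor(i,cv2.COLOR_BGR2HSV)
cv2.imwrite('pics/f.png',cv2.resize(i[160:320,50:210],(600,600)))
c,s=np.cos(.1365),np.sin(.1365); P=S-np.array([.538,-.2857,0]); L=np.stack([c*P[...,0]+s*P[...,1],-s*P[...,0]+c*P[...,1],P[...,2]],-1)*1e3
m=(L[...,2]>54)&(L[...,2]<68)&(L[...,0]>40)&(L[...,0]<150)&(abs(L[...,1])<40)
print('heel',m.sum(),L[m].min(0),L[m].max(0),cv2.minAreaRect(L[m][:,:2].astype(np.float32)))
m=(L[...,2]>95)&(L[...,2]<125)&(np.hypot(L[...,0]+100,L[...,1])<70); print('crank',m.sum(),L[m].min(0),L[m].max(0),L[m].mean(0))
E
```

```text
time_s: 5.92
tcp_pos: [0.62, -0.2757, 0.2029]
tool_rot: [-0.0, -0.068, 0.998, 0.0]
ft_force: [-0.7, -0.1, 0.1]
width: 0.801
gripper_force: 0.0
time_s: 6.42
tcp_pos: [0.6213, -0.2762, 0.3579]
tool_rot: [0.004, -0.068, 0.998, -0.002]
ft_force: [-0.6, 0.7, -0.7]
width: 0.802
gripper_force: 0.0
t 6.42 grip [ 0.6225 -0.2767  0.2032] y-ang 97.8348113228636 z [ 0.0073 -0.0033 -1.    ] w 0.8021082530497545 0.0 F [-0.588   0.6501 -0.6731] q [-0.4205  0.4779  1.5515 -0.      1.1042 -2.1281]
heel 666 [ 54.3524 -27.8917  54.2359] [121.5311  22.2656  61.4367] ((87.95448303222656, -3.011880874633789), (49.99192428588867, 67.1530532836914), 89.15428161621094)
crank 43 [-77.6005 -48.2745  95.547 ] [-61.257  -30.9588 116.2186] [-66.5029 -34.9285 107.0498]
```

View pics/f.png

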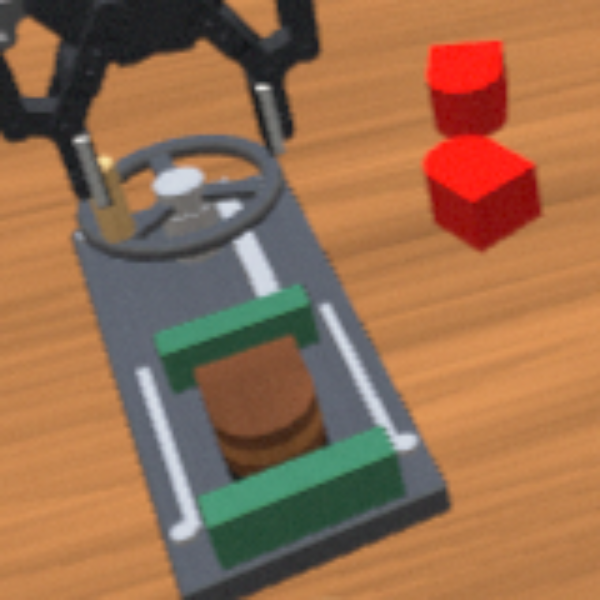

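```bash
python3 - <<'E'
from plan import *
p=r.camera_params('top'); W=np.array(p['world_from_camera'])
u,v=262+(741.5)/5.6-.5,138+450/5.6-.5
dr=W[:3,:3]@[(u-p['cx'])/p['fx'],-(v-p['cy'])/p['fy'],-1]; o=W[:3,3]; P=o+dr*(.115-o[2])/dr[2]
print('top crank',P)
# scene s3 crop 600/160=3.75: crank top at (105,160), bottom (117,238)
p=r.camera_params('scene'); W=np.array(p['world_from_camera'])
for x,y,z in((107,162,.115),(118,238,.068)):
    u,v=50+x/3.75-.5,160+y/3.75-.5; dr=W[:3,:3]@[(u-p['cx'])/p['fx'],-(v-p['cy'])/p['fy'],-1]; o=W[:3,3]; print('scene',o+dr*(z-o[2])/dr[2])
hub=clamp(-100,0,0); print('hub',hub)
for a in (-45,-48,-50,-52,-55): print(a,hub[:2]+.048*np.array([np.cos(np.deg2rad(a)),np.sin(np.deg2rad(a))]))
E
```

```text
top crank [ 0.4719 -0.3324  0.115 ]
scene [ 0.4733 -0.328   0.115 ]
scene [ 0.4785 -0.3345  0.068 ]
hub [ 0.4389 -0.2993  0.    ]
-45 [ 0.4729 -0.3332]
-48 [ 0.471 -0.335]
-50 [ 0.4698 -0.3361]
-52 [ 0.4685 -0.3371]
-55 [ 0.4665 -0.3386]
```

```bash
python3 -c "
from plan import *
rows([((.473,-.333,.203),down(97.8)),((.473,-.333,.097),down(97.8))])"
```

```text
xyz [ 0.3078 -0.0729 -0.006 ] w [-0.0013  0.0021  0.0003]
xyz [ 0.3085 -0.0725  0.206 ] w [-0.0013  0.0021  0.0003]
```

```bash
python3 -m pendant '[{"x":0.308,"y":-0.073,"z":0,"wx":0,"wy":0,"wz":0,"fingers":0.65},{"x":0.308,"y":-0.073,"z":0,"wx":0,"wy":0,"wz":0,"fingers":0.65},{"x":0.308,"y":-0.073,"z":0,"wx":0,"wy":0,"wz":0,"fingers":0.65},{"x":0.308,"y":-0.073,"z":0,"wx":0,"wy":0,"wz":0,"fingers":0.65},{"x":0.308,"y":-0.073,"z":0.1,"wx":0,"wy":0,"wz":0,"fingers":0.65},{"x":0.308,"y":-0.073,"z":0.2,"wx":0,"wy":0,"wz":0,"fingers":0.65},{"x":0.308,"y":-0.073,"z":0.208,"wx":0,"wy":0,"wz":0,"fingers":0.65},{"x":0.308,"y":-0.073,"z":0.208,"wx":0,"wy":0,"wz":0,"fingers":0.65}]'
python3 - <<'E'
from plan import *
now(); i,d=snap('scene','s4'); cv2.imwrite('pics/g.png',cv2.resize(i[120:260,40:180],(600,600)))
E
```

```text
time_s: 7.48
tcp_pos: [0.4732, -0.3328, 0.2493]
tool_rot: [-0.0, -0.069, 0.998, 0.0]
ft_force: [0.7, -0.2, 1.0]
width: 0.647
gripper_force: 0.0
t 7.47 grip [ 0.4732 -0.3327  0.0946] y-ang 97.85929762809467 z [-0.0002  0.0002 -1.    ] w 0.6469876771441928 0.0 F [ 0.7224 -0.1798  1.0172] q [-0.6155  0.4725  1.853   0.0001  0.8165 -2.3235]
```

View pics/g.png

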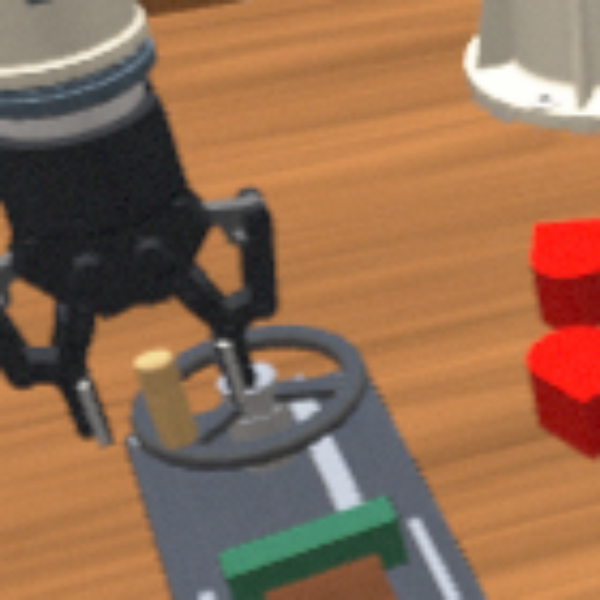

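The pads, with tips near (100,440) and (245,390), straddle the crank handle at (170,410). I close on it.

```bash
python3 -m pendant '[{"x":0,"y":0,"z":0,"wx":0,"wy":0,"wz":0,"fingers":0.1},{"x":0,"y":0,"z":0,"wx":0,"wy":0,"wz":0,"fingers":0.1},{"x":0,"y":0,"z":0,"wx":0,"wy":0,"wz":0,"fingers":0.1},{"x":0,"y":0,"z":0,"wx":0,"wy":0,"wz":0,"fingers":0.1},{"x":0,"y":0,"z":0,"wx":0,"wy":0,"wz":0,"fingers":0.1}]' 50
python3 - <<'E'
from plan import *
now(); i,d=snap('scene','s5')
hub=np.array([.4395,-.2993]); p,q,st=pose(); a0=-45
g=(p+q.apply([0,0,G]))[:2]; rel=g-hub; print(np.hypot(*rel)*1e3,np.rad2deg(np.arctan2(rel[1],rel[0])))
a0=-45.
for k in range(1,18):
    a=np.deg2rad(a0-10*k); b=np.deg2rad(a0); s=.048*np.array([np.cos(a)-np.cos(b),np.sin(a)-np.sin(b),0]); print(k,(q.inv().apply(s)/.5).round(3)[:2])
E
```

```text
time_s: 8.15
tcp_pos: [0.4728, -0.333, 0.2504]
tool_rot: [0.001, -0.068, 0.998, -0.0]
ft_force: [-1.3, 2.4, 6.8]
width: 0.198
gripper_force: 48.5
t 8.15 grip [ 0.473  -0.3331  0.0957] y-ang 97.82220562376888 z [ 0.0015 -0.0007 -1.    ] w 0.1983546557012341 48.51660668849945 F [-1.3093  2.4307  6.8143] q [-0.6162  0.4702  1.8538  0.0004  0.816  -2.3238]
47.60788030659506 -45.18143120708284
1 [ 0.014 -0.009]
2 [ 0.03  -0.015]
3 [ 0.046 -0.019]
4 [ 0.063 -0.019]
5 [ 0.079 -0.017]
6 [ 0.095 -0.012]
7 [ 0.11  -0.004]
8 [0.123 0.006]
9 [0.135 0.018]
10 [0.143 0.033]
11 [0.15  0.048]
12 [0.153 0.064]
13 [0.154 0.081]
14 [0.152 0.098]
15 [0.146 0.114]
16 [0.139 0.129]
17 [0.128 0.142]
```

```bash
python3 -m pendant '[{"x":0.014,"y":-0.009,"z":0,"wx":0,"wy":0,"wz":0,"fingers":0.1},{"x":0.03,"y":-0.015,"z":0,"wx":0,"wy":0,"wz":0,"fingers":0.1},{"x":0.046,"y":-0.019,"z":0,"wx":0,"wy":0,"wz":0,"fingers":0.1},{"x":0.063,"y":-0.019,"z":0,"wx":0,"wy":0,"wz":0,"fingers":0.1},{"x":0.079,"y":-0.017,"z":0,"wx":0,"wy":0,"wz":0,"fingers":0.1}]' 50
cat > ck.py <<'E'
from plan import *
import sys
now(); p,q,st=pose(); g=(p+q.apply([0,0,G]))[:2]; rel=g-np.array([.4395,-.2993]); print('R',np.hypot(*rel)*1e3,'ang',np.rad2deg(np.arctan2(rel[1],rel[0])))
E
python3 ck.py
```

```text
time_s: 8.82
tcp_pos: [0.4354, -0.3466, 0.2504]
tool_rot: [0.002, -0.068, 0.998, -0.0]
ft_force: [5.5, 6.3, 5.5]
width: 0.199
gripper_force: 48.7
t 8.82 grip [ 0.436  -0.3467  0.0957] y-ang 97.78620769147635 z [ 0.0036 -0.0007 -1.    ] w 0.19912366265742237 48.726128339767456 F [5.489  6.331  5.5407] q [-0.6755  0.4431  1.9022  0.0024  0.7931 -2.3839]
R 47.533516494415316 ang -94.24466653273716
```

```bash
python3 -m pendant '[{"x":0.016,"y":0.005,"z":0,"wx":0,"wy":0,"wz":0,"fingers":0.1},{"x":0.031,"y":0.013,"z":0,"wx":0,"wy":0,"wz":0,"fingers":0.1},{"x":0.044,"y":0.023,"z":0,"wx":0,"wy":0,"wz":0,"fingers":0.1},{"x":0.056,"y":0.035,"z":0,"wx":0,"wy":0,"wz":0,"fingers":0.1},{"x":0.064,"y":0.050,"z":0,"wx":0,"wy":0,"wz":0,"fingers":0.1},{"x":0.071,"y":0.065,"z":0,"wx":0,"wy":0,"wz":0,"fingers":0.1},{"x":0.074,"y":0.081,"z":0,"wx":0,"wy":0,"wz":0,"fingers":0.1},{"x":0.075,"y":0.098,"z":0,"wx":0,"wy":0,"wz":0,"fingers":0.1}]' 50
python3 ck.py; python3 - <<'E'
from plan import *
i,d=snap('scene','s6'); ds=cv2.medianBlur(d,3)
S=cloud('scene',ds); h=cv2.cvtColor(i,cv2.COLOR_BGR2HSV)
c,s=np.cos(.1365),np.sin(.1365); P=S-np.array([.538,-.2857,0]); L=np.stack([c*P[...,0]+s*P[...,1],-s*P[...,0]+c*P[...,1],P[...,2]],-1)*1e3
g=(h[...,0]>60)&(h[...,0]<95)&(h[...,1]>100)&(L[...,2]>45)&(L[...,2]<58)&(abs(L[...,1])<60)
for lo,hi in((-20,90),(120,170)):
    m=g&(L[...,0]>lo)&(L[...,0]<hi); print(m.sum(),cv2.minAreaRect(L[m][:,:2].astype(np.float32)))
m=(L[...,2]>54)&(L[...,2]<68)&(L[...,0]>30)&(L[...,0]<150)&(abs(L[...,1])<40)
print('heel',cv2.minAreaRect(L[m][:,:2].astype(np.float32)))
E
```

```text
time_s: 9.82
tcp_pos: [0.3914, -0.3043, 0.2504]
tool_rot: [0.001, -0.068, 0.998, -0.002]
ft_force: [-0.2, -6.8, 2.0]
width: 0.197
gripper_force: 48.9
t 9.82 grip [ 0.3919 -0.3049  0.0958] y-ang 97.84807021574794 z [ 0.0032 -0.0038 -1.    ] w 0.19661077961041942 48.9498496055603 F [-0.1861 -6.7845  1.979 ] q [-0.6635  0.3683  2.0326 -0.0016  0.7358 -2.3702]
R 47.94503871049137 ang -173.30160652356682
159 ((51.48066711425781, 0.001453399658203125), (78.16560363769531, 20.5517578125), 89.87078857421875)
570 ((146.63796997070312, -0.26866912841796875), (87.57445526123047, 22.527578353881836), 89.77816009521484)
heel ((92.30548095703125, -2.6065006256103516), (66.03146362304688, 50.18114471435547), 0.36647844314575195)
```

```bash
python3 - <<'E'
from plan import *
q=pose()[1]; b=np.deg2rad(-175)
for a in (-183,-191,-197,-202,-205,-208,-212,-216): t=np.deg2rad(a); print(a,(q.inv().apply(.048*np.array([np.cos(t)-np.cos(b),np.sin(t)-np.sin(b),0]))/.5).round(3)[:2])
E
```

```text
-183 [-0.002  0.013]
-191 [-0.005  0.026]
-197 [-0.009  0.036]
-202 [-0.013  0.043]
-205 [-0.015  0.047]
-208 [-0.018  0.051]
-212 [-0.022  0.057]
-216 [-0.027  0.062]
```

```bash
python3 -m pendant '[{"x":-0.002,"y":0.013,"z":0,"wx":0,"wy":0,"wz":0,"fingers":0.1},{"x":-0.005,"y":0.026,"z":0,"wx":0,"wy":0,"wz":0,"fingers":0.1},{"x":-0.009,"y":0.036,"z":0,"wx":0,"wy":0,"wz":0,"fingers":0.1},{"x":-0.013,"y":0.043,"z":0,"wx":0,"wy":0,"wz":0,"fingers":0.1},{"x":-0.015,"y":0.047,"z":0,"wx":0,"wy":0,"wz":0,"fingers":0.1},{"x":-0.015,"y":0.047,"z":0,"wx":0,"wy":0,"wz":0,"fingers":0.1}]' 50
python3 ck.py
```

```text
time_s: 10.62
tcp_pos: [0.3952, -0.2794, 0.2504]
tool_rot: [0.001, -0.068, 0.998, -0.001]
ft_force: [-2.9, -1.7, 9.4]
width: 0.192
gripper_force: 49.6
t 10.62 grip [ 0.3954 -0.2797  0.0957] y-ang 97.85268221190749 z [ 0.0015 -0.0018 -1.    ] w 0.19158090874949085 49.581438302993774 F [-2.8952 -1.7066  9.4022] q [-0.6183  0.3545  2.0562 -0.0009  0.7287 -2.3255]
R 48.23248842181979 ang 156.03394070200434
```

```bash
python3 -m pendant '[{"x":-0.003,"y":0.004,"z":0,"wx":0,"wy":0,"wz":0,"fingers":0.1},{"x":-0.005,"y":0.007,"z":0,"wx":0,"wy":0,"wz":0,"fingers":0.1},{"x":-0.007,"y":0.010,"z":0,"wx":0,"wy":0,"wz":0,"fingers":0.1},{"x":-0.007,"y":0.010,"z":0,"wx":0,"wy":0,"wz":0,"fingers":0.1}]' 50
python3 ck.py
```

```text
time_s: 11.12
tcp_pos: [0.3974, -0.275, 0.2504]
tool_rot: [-0.0, -0.069, 0.998, -0.002]
ft_force: [-10.7, -12.3, 9.7]
width: 0.194
gripper_force: 49.7
t 11.12 grip [ 0.3974 -0.2756  0.0957] y-ang 97.92474143280845 z [ 0.0002 -0.0039 -1.    ] w 0.19425210138793886 49.68506991863251 F [-10.7062 -12.2992   9.7011] q [-0.6074  0.3536  2.0577 -0.0046  0.7278 -2.313 ]
R 48.263714376001765 ang 150.61124778158128
```

```bash
python3 -m pendant '[{"x":-0.002,"y":0.003,"z":0,"wx":0,"wy":0,"wz":0,"fingers":0.1},{"x":-0.004,"y":0.005,"z":0,"wx":0,"wy":0,"wz":0,"fingers":0.1},{"x":-0.004,"y":0.005,"z":0,"wx":0,"wy":0,"wz":0,"fingers":0.1},{"x":-0.004,"y":0.005,"z":0,"wx":0,"wy":0,"wz":0,"fingers":0.1}]' 50
cat > jaw.py <<'E'
from plan import *
i,d=snap('scene','s7'); ds=cv2.medianBlur(d,3)
S=cloud('scene',ds); h=cv2.cvtColor(i,cv2.COLOR_BGR2HSV)
c,s=np.cos(.1365),np.sin(.1365); P=S-np.array([.538,-.2857,0]); L=np.stack([c*P[...,0]+s*P[...,1],-s*P[...,0]+c*P[...,1],P[...,2]],-1)*1e3
g=(h[...,0]>60)&(h[...,0]<95)&(h[...,1]>100)&(L[...,2]>45)&(L[...,2]<58)&(abs(L[...,1])<60)
for lo,hi in((-20,90),(120,170)):
    m=g&(L[...,0]>lo)&(L[...,0]<hi); print(m.sum(),cv2.minAreaRect(L[m][:,:2].astype(np.float32)))
m=(L[...,2]>54)&(L[...,2]<68)&(L[...,0]>30)&(L[...,0]<150)&(abs(L[...,1])<40)
print('heel',cv2.minAreaRect(L[m][:,:2].astype(np.float32)))
E
python3 ck.py; python3 jaw.py
```

```text
time_s: 11.62
tcp_pos: [0.3983, -0.2736, 0.2504]
tool_rot: [-0.001, -0.07, 0.998, -0.003]
ft_force: [-18.4, -24.3, 9.5]
width: 0.197
gripper_force: 50.0
t 11.62 grip [ 0.3981 -0.2746  0.0957] y-ang 97.99770649484996 z [-0.0013 -0.0065 -1.    ] w 0.19724220834132528 49.96300220489502 F [-18.412  -24.3439   9.4693] q [-0.6029  0.3534  2.058  -0.0091  0.7275 -2.3065]
R 48.24115265316242 ang 149.18360991381695
166 ((61.88221740722656, 0.057636260986328125), (78.36810302734375, 20.894895553588867), 89.92027282714844)
571 ((146.21188354492188, -0.22069168090820312), (22.819101333618164, 87.67155456542969), 0.1341772824525833)
heel ((101.54939270019531, -2.4327049255371094), (67.01506805419922, 50.32011413574219), 1.2925854921340942)
```

```bash
python3 -m pendant '[{"x":0,"y":0,"z":0,"wx":0,"wy":0,"wz":0,"fingers":0.65},{"x":0,"y":0,"z":0,"wx":0,"wy":0,"wz":0,"fingers":0.65},{"x":0,"y":0,"z":-0.1,"wx":0,"wy":0,"wz":0,"fingers":0.65},{"x":0,"y":0,"z":-0.2,"wx":0,"wy":0,"wz":0,"fingers":0.65},{"x":0,"y":0,"z":-0.3,"wx":0,"wy":0,"wz":0,"fingers":0.65},{"x":0,"y":0,"z":-0.3,"wx":0,"wy":0,"wz":0,"fingers":0.65}]'
cat > con.py <<'E'
from plan import *
YAW=-.080; O=np.array([.572,.2485,0])-R.from_euler('z',YAW).apply([.05,0,0])
Rc=R.from_euler('z',YAW); T=.56
n=Rc.apply([-np.sin(T),0,np.cos(T)]); up=Rc.apply([np.cos(T),0,np.sin(T)]); lf=Rc.apply([0,1,0]); PC=O+Rc.apply([.03,0,.086])
def ray(u,v,off,cam='top'):
    p=r.camera_params(cam); W=np.array(p['world_from_camera']); dr=W[:3,:3]@[(u-p['cx'])/p['fx'],-(v-p['cy'])/p['fy'],-1]; o=W[:3,3]
    return o+dr*((PC+off*n-o)@n)/(dr@n)
def pan(P): v=P-PC; return np.array([v@up,v@lf,v@n])*1e3
E
python3 jaw.py; python3 - <<'E'
from con import *
now()
im,d=load('top0')
C=cloud('top',cv2.medianBlur(d,5)); L=(C-PC)@np.c_[up,lf,n]*1e3
m=(abs(L[...,0])<80)&(abs(L[...,1])<100)&(abs(L[...,2])<8); print('panel offset',L[m][:,2].mean(), L[m][:,2].std(), np.polyfit(L[m][:,0],L[m][:,2],1))
g=lambda x,y:(142+(x+.5)/4.2-.5,146+(y+.5)/4.2-.5)
D={k:pan(ray(*g(x,y),o)) for k,(x,y,o) in dict(panTL=(22,98,0),panTR=(352,112,0),panBR=(352,320,0),panBL=(33,302,0),skirt=(103,208,.008),tip=(65,245,.006),tab_in=(69,170,.001),tab_out=(38,148,.001)).items()}
for k in D: print(k,D[k])
ax=D['skirt']
for k in('tip','tab_in','tab_out'):
    for A in (ax,np.array([0,58,0])): v=D[k]-A; print(k,'R',np.hypot(v[0],v[1]),'theta',np.arctan2(-v[1],v[0])+2.356)
i,d=snap('top','t8'); cv2.imwrite('pics/t8c.png',cv2.resize(i[166:228,146:208],(600,600),interpolation=cv2.INTER_CUBIC))
E
```

```text
time_s: 12.42
tcp_pos: [0.4004, -0.271, 0.4029]
tool_rot: [0.003, -0.069, 0.998, -0.002]
ft_force: [0.1, 0.6, -0.5]
width: 0.649
gripper_force: 0.0
167 ((61.28251647949219, 0.3261833190917969), (77.82913970947266, 21.31609344482422), 89.73300170898438)
566 ((146.6229248046875, -0.27108001708984375), (87.47193145751953, 22.13031578063965), 89.45877838134766)
heel ((101.51316833496094, -2.608325958251953), (66.63780212402344, 50.131168365478516), 0.2508440911769867)
t 12.47 grip [ 0.4002 -0.2709  0.2459] y-ang 97.85563742598357 z [ 0.0031 -0.0018 -1.    ] w 0.6558425601025238 0.0 F [-0.5574  0.077  -0.3737] q [-0.5984  0.1333  1.9347  0.0003  1.07   -2.3064]
panel offset 2.0540885380426137 1.2421787346887039 [-0.0006  2.0587]
panTL [ 78.0163 110.0057  -0.    ]
panTR [  80.5832 -109.1463   -0.    ]
panBR [ -81.9433 -110.301     0.    ]
panBL [-80.9531 113.9079   0.    ]
skirt [ 2.1481 58.6361  8.    ]
tip [-29.6856  86.8753   6.    ]
tab_in [26.2357 81.7784  1.    ]
tab_out [ 41.754  101.6611   1.    ]
tip R 42.553964839448724 theta -0.05995759598517569
tip R 41.412767517420406 theta -0.014029694314436902
tab_in R 33.40327627772279 theta 1.5906114671386473
tab_in R 35.40795472945291 theta 1.6196933638405162
tab_out R 58.4788996642452 theta 1.5292465634126704
tab_out R 60.41266030166145 theta 1.5482779772114308
```

View pics/t8c.png

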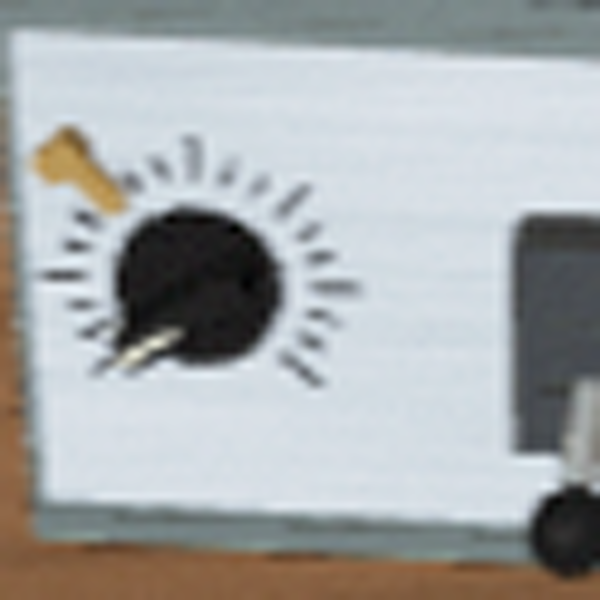

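```bash
python3 - <<'E'
from con import *
k=600/62; g=lambda x,y:(146+(x+.5)/k-.5,166+(y+.5)/k-.5)
T={'left':(52,275,.0),'up':(194,158,0),'ur':(296,203,0),'right':(346,289,0),'lr':(303,370,0),'ll':(98,366,0)}
P={a:pan(ray(*g(x,y),o+.002)) for a,(x,y,o) in T.items()}
for a in P: print(a,P[a])
from scipy.optimize import least_squares
Q=np.array(list(P.values()))[:,:2]; s=least_squares(lambda c:np.hypot(*(Q-c[:2]).T)-c[2],[0,58,45]).x; print('circle',s)
for c in (s[:2],np.array([1,58.])):
    print('c',c)
    th=lambda v:np.arctan2(-(v[1]-c[1]),v[0]-c[0])+2.356
    for a in P: print(a,th(P[a]))
    for a,(x,y,o) in dict(skirt=(200,285,.008),tip=(116,366,.008),line=(150,347,.02),tabin=(120,208,.003),tabmid=(92,178,.003),tabout=(58,143,.004)).items():
        v=pan(ray(*g(x,y),o)); print(a,v,np.hypot(*(v[:2]-c)),th(v))
E
```

```text
left [ -0.014  103.5797   2.    ]
up [41.544  59.3029  2.    ]
ur [28.4572 30.1199  2.    ]
right [ 0.5036 16.5283  2.    ]
lr [-27.9882  30.4684   2.    ]
ll [-30.3461  91.9103   2.    ]
circle [-0.4742 60.9167 42.5754]
c [-0.4742 60.9167]
left 0.7959897084881522
up 2.394387488052949
ur 3.1726185775372473
right 3.9047722203019433
lr 4.661615064855885
ll 0.018233499181308233
skirt [ 2.6221 58.3955  8.    ] 3.9928201131434693 3.039375919163791
tip [-26.4929  84.9533   8.    ] 35.422233671137356 -0.0397721734858254
line [-12.3748  71.4195  20.    ] 15.872443972675768 -0.06250476939432259
tabin [24.2425 81.7317  3.    ] 32.31377440653706 1.656081662908729
tabmid [33.702  89.3297  3.    ] 44.444449030353525 1.6624205942282835
tabout [45.1581 98.2493  4.    ] 58.957925506863425 1.6703077260539123
c [ 1. 58.]
left 0.7629610737842267
up 2.323875743134897
ur 3.149039224624998
right 3.9387650634111733
lr 4.737960491114249
ll 0.039080383811893604
skirt [ 2.6221 58.3955  8.    ] 1.6695827179752984 2.1168195156043463
tip [-26.4929  84.9533   8.    ] 38.501164189752025 -0.010105090804616523
line [-12.3748  71.4195  20.    ] 18.946446079001145 0.001474636897136783
tabin [24.2425 81.7317  3.    ] 33.21759336732332 1.5601865224223244
tabmid [33.702  89.3297  3.    ] 45.28762879796691 1.592029278569016
tabout [45.1581 98.2493  4.    ] 59.749073510211346 1.6168774560673513
```

```bash
cat >> con.py <<'E'
AX=PC+.001*up+.059*lf
def dialrot(th):
    """tool z into panel, y across the bar at dial angle th"""
    a=th-2.356; ptr=np.cos(a)*up-np.sin(a)*lf; y=np.cross(n,ptr)*-1   # th=0: (up+lf)/sqrt2
    z=-n; x=np.cross(y,z); return R.from_matrix(np.c_[x,y,z])
E
python3 - <<'E'
from con import *
print('AX',AX,'y0',dialrot(0).apply([0,1,0]),(up+lf)/2**.5,'yend',dialrot(1.6).apply([0,1,0]))
rows([((.44,.25,.32),dialrot(0)),(AX+.12*n,dialrot(0)),(AX+.03*n,dialrot(0))]); print(AX+.12*n)
E
```

```text
AX [0.5576 0.3088 0.0865] y0 [0.6538 0.6568 0.3757] [0.6537 0.657  0.3756] yend [ 0.5212 -0.7717  0.3644]
xyz [-0.0626  1.0551 -0.1043] w [-0.1042 -0.3562  0.621 ]
xyz [-0.187   1.1671  0.1594] w [-0.1042 -0.3562  0.621 ]
xyz [-0.2803  1.1466  0.312 ] w [-0.1042 -0.3562  0.621 ]
[0.4941 0.3139 0.1882]
```

```bash
python3 -m pendant '[{"x":-0.05,"y":0.95,"z":-0.12,"wx":0,"wy":0,"wz":0,"fingers":0.5},{"x":-0.05,"y":0.95,"z":-0.12,"wx":0,"wy":0,"wz":0,"fingers":0.5},{"x":-0.05,"y":0.95,"z":-0.12,"wx":-0.104,"wy":-0.356,"wz":0.621,"fingers":0.5},{"x":-0.05,"y":0.95,"z":-0.12,"wx":-0.104,"wy":-0.356,"wz":0.621,"fingers":0.5},{"x":-0.05,"y":0.95,"z":-0.12,"wx":-0.104,"wy":-0.356,"wz":0.621,"fingers":0.5},{"x":-0.05,"y":0.95,"z":-0.12,"wx":-0.104,"wy":-0.356,"wz":0.621,"fingers":0.5},{"x":-0.05,"y":0.95,"z":-0.12,"wx":-0.104,"wy":-0.356,"wz":0.621,"fingers":0.5},{"x":-0.05,"y":0.95,"z":-0.12,"wx":-0.104,"wy":-0.356,"wz":0.621,"fingers":0.5}]'
python3 -c "
from con import *
now(); rows([((.44,.25,.32),dialrot(0)),(AX+.12*n,dialrot(0)),(AX+.03*n,dialrot(0))])"
```

```text
time_s: 13.52
tcp_pos: [0.3676, 0.1303, 0.4474]
tool_rot: [0.195, 0.29, 0.935, 0.061]
ft_force: [0.7, -0.5, -0.4]
width: 0.503
gripper_force: 0.0
t 13.53 grip [0.4293 0.1304 0.3055] y-ang 57.804289029683204 z [ 0.399   0.0004 -0.9169] w 0.502870531289241 0.0 F [ 0.6905 -0.4776 -0.3655] q [ 0.405  -0.1828  2.1621 -0.2218  0.7941 -0.4377]
xyz [ 0.1549  0.1999 -0.0143] w [-0.0425 -0.0887  0.1618]
xyz [0.2322 0.3018 0.2706] w [-0.0425 -0.0887  0.1618]
xyz [0.206  0.3105 0.4485] w [-0.0425 -0.0887  0.1618]
```

```bash
python3 -m pendant '[{"x":0.155,"y":0.2,"z":0,"wx":-0.04,"wy":-0.089,"wz":0.162,"fingers":0.5},{"x":0.155,"y":0.2,"z":0,"wx":-0.04,"wy":-0.089,"wz":0.162,"fingers":0.5},{"x":0.23,"y":0.3,"z":0.22,"wx":-0.04,"wy":-0.089,"wz":0.162,"fingers":0.5},{"x":0.23,"y":0.3,"z":0.22,"wx":-0.04,"wy":-0.089,"wz":0.162,"fingers":0.5},{"x":0.23,"y":0.3,"z":0.22,"wx":-0.04,"wy":-0.089,"wz":0.162,"fingers":0.5},{"x":0.23,"y":0.3,"z":0.22,"wx":-0.04,"wy":-0.089,"wz":0.162,"fingers":0.5}]'
python3 -c "
from con import *
now(); rows([(AX+.12*n,dialrot(0)),(AX+.03*n,dialrot(0))])"
```

```text
time_s: 14.28
tcp_pos: [0.4021, 0.3191, 0.3396]
tool_rot: [0.258, 0.401, 0.874, 0.091]
ft_force: [-0.6, -0.2, 0.3]
width: 0.503
gripper_force: 0.0
t 14.28 grip [0.4831 0.3118 0.208 ] y-ang 45.33499490662521 z [ 0.5234 -0.0476 -0.8508] w 0.502968356893055 0.0 F [-0.5759 -0.2385  0.3   ] q [ 0.8034  0.2061  2.0742 -0.7601  0.6369  0.665 ]
xyz [0.0064 0.0001 0.045 ] w [-0.0055 -0.0005  0.0047]
xyz [0.0063 0.0016 0.225 ] w [-0.0055 -0.0005  0.0047]
```

```bash
python3 -m pendant '[{"x":0.006,"y":0.001,"z":0.1,"wx":-0.005,"wy":0,"wz":0.005,"fingers":0.5},{"x":0.006,"y":0.001,"z":0.15,"wx":-0.005,"wy":0,"wz":0.005,"fingers":0.5},{"x":0.006,"y":0.001,"z":0.15,"wx":-0.005,"wy":0,"wz":0.005,"fingers":0.5},{"x":0.006,"y":0.001,"z":0.2,"wx":-0.005,"wy":0,"wz":0.005,"fingers":0.5},{"x":0.006,"y":0.001,"z":0.22,"wx":-0.005,"wy":0,"wz":0.005,"fingers":0.5},{"x":0.006,"y":0.001,"z":0.22,"wx":-0.005,"wy":0,"wz":0.005,"fingers":0.5}]'
python3 - <<'E'
from con import *
now(); rows([(AX+.03*n,dialrot(0))]); p,q,_=pose(); print(pan(p+q.apply([0,0,G])))
i,d=snap('scene','s9'); j,_=snap('top','t9'); cv2.imwrite('pics/h.png',np.hstack([cv2.resize(i[90:220,285:415],(400,400)),cv2.resize(j[140:240,130:230],(400,400))]))
E
```

```text
time_s: 15.02
tcp_pos: [0.4596, 0.3153, 0.2503]
tool_rot: [0.261, 0.405, 0.871, 0.098]
ft_force: [0.4, -0.5, 0.7]
width: 0.502
gripper_force: 0.0
t 15.03 grip [0.5421 0.3091 0.1195] y-ang 44.91940526822387 z [ 0.5333 -0.0402 -0.845 ] w 0.5023978657749926 0.0 F [ 0.4333 -0.5033  0.7181] q [ 0.7142  0.409   2.0555 -1.0151  0.4633  0.8943]
xyz [ 0.0073 -0.0034  0.0124] w [ 0.0031  0.0008 -0.0038]
[ 5.3827 57.9853 36.2052]
```

View pics/h.png

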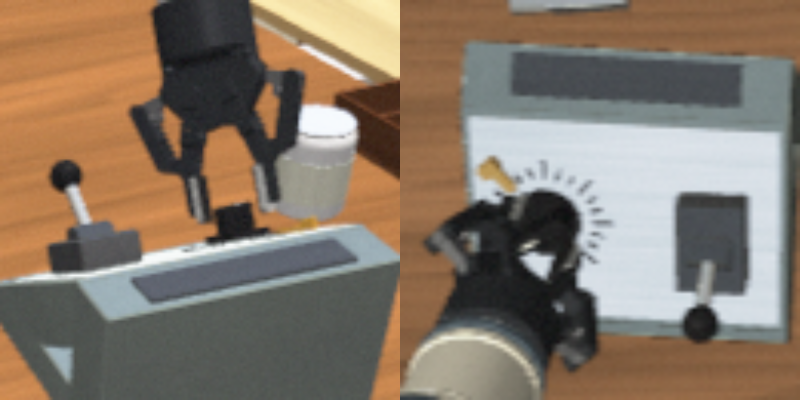

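The fingers straddle the dial bar at (235,220) in the left half. The pads at (200,195) and (265,190) are just above it.

```bash
python3 -m pendant '[{"x":0.007,"y":-0.003,"z":0.006,"wx":0,"wy":0,"wz":0,"fingers":0.5},{"x":0.007,"y":-0.003,"z":0.012,"wx":0,"wy":0,"wz":0,"fingers":0.5},{"x":0.007,"y":-0.003,"z":0.012,"wx":0,"wy":0,"wz":0,"fingers":0.3},{"x":0.007,"y":-0.003,"z":0.012,"wx":0,"wy":0,"wz":0,"fingers":0.05},{"x":0.007,"y":-0.003,"z":0.012,"wx":0,"wy":0,"wz":0,"fingers":0.05},{"x":0.007,"y":-0.003,"z":0.012,"wx":0,"wy":0,"wz":0,"fingers":0.05},{"x":0.007,"y":-0.003,"z":0.012,"wx":0,"wy":0,"wz":0,"fingers":0.05}]' 30
python3 - <<'E'
from con import *
now(); p,q,_=pose(); print(pan(p+q.apply([0,0,G]))); q2=dialrot(1.6)
for a in (.4,.8,1.2,1.6,1.7): rows([(AX+.03*n,dialrot(a))])
E
```

```text
time_s: 16.0
tcp_pos: [0.4596, 0.3162, 0.2426]
tool_rot: [0.261, 0.405, 0.871, 0.097]
ft_force: [-4.5, -3.4, 2.2]
width: 0.144
gripper_force: 31.2
t 16.0 grip [0.5419 0.3097 0.1118] y-ang 44.8767503711121 z [ 0.5325 -0.0419 -0.8454] w 0.1441451720428491 31.16287350654602 F [-4.5082 -3.432   2.1646] q [ 0.7159  0.4239  2.0568 -1.0404  0.4576  0.9244]
[ 1.124  58.6037 29.7497]
xyz [ 0.0001  0.0013 -0.0005] w [0.0021 0.0008 0.2509]
xyz [ 0.0001  0.0013 -0.0005] w [0.0023 0.0004 0.5056]
xyz [ 0.0001  0.0013 -0.0005] w [ 0.0024 -0.0001  0.7602]
xyz [ 0.0001  0.0013 -0.0005] w [ 0.0025 -0.0006  1.0149]
xyz [ 0.0001  0.0013 -0.0005] w [ 0.0025 -0.0007  1.0785]
```

```bash
python3 -m pendant '[{"x":0,"y":0,"z":0,"wx":0,"wy":0,"wz":0.11,"fingers":0.05},{"x":0,"y":0,"z":0,"wx":0,"wy":0,"wz":0.22,"fingers":0.05},{"x":0,"y":0,"z":0,"wx":0,"wy":0,"wz":0.33,"fingers":0.05},{"x":0,"y":0,"z":0,"wx":0,"wy":0,"wz":0.44,"fingers":0.05},{"x":0,"y":0,"z":0,"wx":0,"wy":0,"wz":0.55,"fingers":0.05},{"x":0,"y":0,"z":0,"wx":0,"wy":0,"wz":0.66,"fingers":0.05},{"x":0,"y":0,"z":0,"wx":0,"wy":0,"wz":0.77,"fingers":0.05},{"x":0,"y":0,"z":0,"wx":0,"wy":0,"wz":0.88,"fingers":0.05}]' 30
python3 - <<'E'
from con import *
now(); p,q,_=pose(); print(pan(p+q.apply([0,0,G])), 'rotvec vs th0',(dialrot(0).inv()*q).as_rotvec())
E
```

```text
time_s: 17.0
tcp_pos: [0.4585, 0.316, 0.2419]
tool_rot: [0.138, 0.869, 0.41, 0.24]
ft_force: [-11.6, -1.5, 2.8]
width: 0.147
gripper_force: 31.8
t 17.0 grip [0.5406 0.3096 0.111 ] y-ang -44.01816751611924 z [ 0.5309 -0.0418 -0.8464] w 0.14688189521201359 31.844488978385925 F [-11.5577  -1.4582   2.8036] q [ 0.7166  0.424   2.0585 -1.0392  0.4568  2.3123]
[-0.4437 58.3502 29.7333] rotvec vs th0 [-0.0017  0.0006  1.3935]
```

```bash
python3 -m pendant '[{"x":0,"y":0,"z":0,"wx":0,"wy":0,"wz":0.07,"fingers":0.05},{"x":0,"y":0,"z":0,"wx":0,"wy":0,"wz":0.14,"fingers":0.05},{"x":0,"y":0,"z":0,"wx":0,"wy":0,"wz":0.14,"fingers":0.05},{"x":0,"y":0,"z":0,"wx":0,"wy":0,"wz":0.14,"fingers":0.5},{"x":0,"y":0,"z":0,"wx":0,"wy":0,"wz":0.14,"fingers":0.5},{"x":0,"y":0,"z":-0.1,"wx":0,"wy":0,"wz":0.14,"fingers":0.5},{"x":0,"y":0,"z":-0.2,"wx":0,"wy":0,"wz":0.14,"fingers":0.5},{"x":0,"y":0,"z":-0.25,"wx":0,"wy":0,"wz":0.14,"fingers":0.5}]' 30
python3 - <<'E'
from con import *
now(); p,q,_=pose(); print(pan(p+q.apply([0,0,G])), 'rotvec vs th0',(dialrot(0).inv()*q).as_rotvec())
j,_=snap('top','t10'); cv2.imwrite('pics/k.png',cv2.resize(j[166:228,146:208],(600,600),interpolation=cv2.INTER_CUBIC))
E
```

```text
time_s: 18.0
tcp_pos: [0.3929, 0.3224, 0.3509]
tool_rot: [0.11, 0.907, 0.315, 0.257]
ft_force: [1.0, 0.5, 0.4]
width: 0.5
gripper_force: 0.0
t 18.0 grip [0.4757 0.3166 0.2203] y-ang -56.45994276325497 z [ 0.5349 -0.0375 -0.8441] w 0.5000302779973352 0.0 F [0.9694 0.4689 0.3732] q [ 0.8239  0.1804  2.0784 -0.7612  0.651   2.2906]
[  2.3186  60.1725 157.0845] rotvec vs th0 [-0.0065  0.0061  1.6088]
```

View pics/k.png

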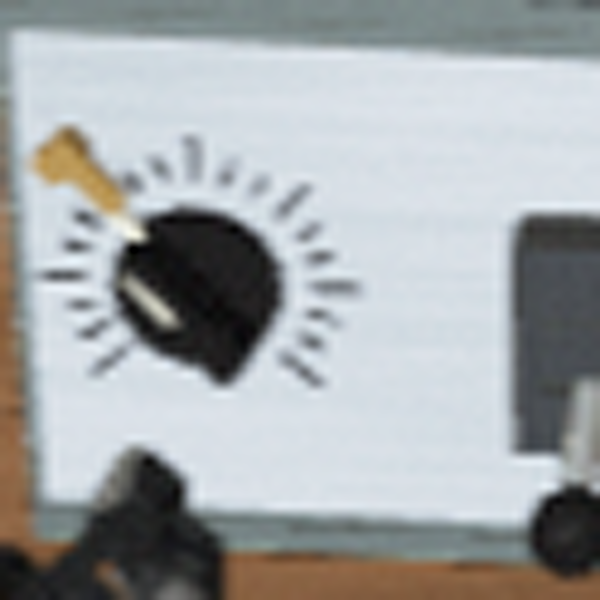

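The white pointer at (130,226) now meets the brass tab's inner end at (120,206). I check the angle numerically.

```bash
python3 - <<'E'
from con import *
k=600/62; g=lambda x,y:(146+(x+.5)/k-.5,166+(y+.5)/k-.5)
j,_=load('t10'); h=cv2.cvtColor(j,cv2.COLOR_BGR2HSV); m=np.zeros(j.shape[:2],bool); m[174:192,146:164]=1
m&=(h[...,0]>10)&(h[...,0]<32)&(h[...,1]>90); v,u=np.nonzero(m); print(m.sum())
T=np.array([pan(ray(a,b,.003)) for a,b in zip(u,v)])[:,:2]
for c in (np.array([0,60.]),np.array([1,58.]),np.array([1,59.])):
    th=lambda v:np.arctan2(-(v[1]-c[1]),v[0]-c[0])+2.356
    e=T-c; rr=np.hypot(*e.T); t=np.arctan2(-e[:,1],e[:,0])+2.356
    print(c,'tab r',rr.min(),rr.max(),'mean th',t.mean(),'inner',t[rr<46].mean(),'outer',t[rr>46].mean())
    for n_,(x,y) in dict(a=(118,214),b=(132,227),c=(143,240)).items():
        p=pan(ray(*g(x,y),.008)); print('  ptr',n_,np.hypot(*(p[:2]-c)),th(p))
    for n_,(x,y) in dict(l1=(130,285),l2=(175,323)).items():
        p=pan(ray(*g(x,y),.032)); print('  line',n_,p)
E
```

```text
33
[ 0. 60.] tab r 34.40736056393279 60.303299572097565 mean th 1.5502924606823882 inner 1.6248564026531627 outer 1.5264319992517406
  ptr a 32.70254556689734 1.6519810907435528
  ptr b 27.10955545792532 1.6627739873445044
  ptr c 22.027986741464954 1.646495445429367
  line l1 [14.904  73.0078 32.    ]
  line l2 [ 3.0727 60.6789 32.    ]
[ 1. 58.] tab r 35.18735196220807 61.06682898759589 mean th 1.5088198082015336 inner 1.5713675586509057 outer 1.4888045280577347
  ptr a 33.30575467136714 1.5867274347378892
  ptr b 27.704109427538164 1.5840980452183
  ptr c 22.676173289976997 1.5507055736665087
  line l1 [14.904  73.0078 32.    ]
  line l2 [ 3.0727 60.6789 32.    ]
[ 1. 59.] tab r 34.44245498150573 60.33309514355741 mean th 1.522156006567985 inner 1.5891997836658498 outer 1.5007019978966685
  ptr a 32.618054422089045 1.6087543453783582
  ptr b 27.01611517379299 1.610625523385465
  ptr c 21.966069750526366 1.5822548649937482
  line l1 [14.904  73.0078 32.    ]
  line l2 [ 3.0727 60.6789 32.    ]
```

```bash
python3 - <<'E'
from con import *
I=np.mean([r.camera('top')[0].astype(float) for _ in range(8)],0); np.savez('pics/avg.npz',I=I)
w=np.clip((I.max(2)-I[...,0])-25,0,None); sub=np.zeros_like(w); sub[176:190,148:162]=1; w=w*sub
print(np.round(w[177:190,147:162]).astype(int))
v,u=np.nonzero(w); W=w[v,u]
for off in (.001,.002,.004,.006):
    T=np.array([pan(ray(a,b,off)) for a,b in zip(u,v)])[:,:2]
    for c in (np.array([.3,59.4]),):
        e=T-c; rr=np.hypot(*e.T); t=np.arctan2(-e[:,1],e[:,0])+2.356
        print(off,'all',np.average(t,weights=W),[ (a,round(np.average(t[(rr>=a)&(rr<a+5)],weights=W[(rr>=a)&(rr<a+5)]),3)) for a in range(34,62,5) if ((rr>=a)&(rr<a+5)).any()])
print(np.round(I[184:200,150:164].mean(2)).astype(int)); print(np.round(I[184:200,150:164,2]-I[184:200,150:164,0]).astype(int))
E
```

```text
[[ 0  0  0  0  0  0  0  0  0  0  0  0  0  0  0]
 [ 0  0  0  0  0  0  0  0  0  0  0  0  0  0  0]
 [ 0  0  0  0  0 17 13  0  0  0  0  0  0  0  0]
 [ 0  0  0  0 29 59 43 10  0  0  0  0  0  0  0]
 [ 0  0  0 48 69 73 62 43  0  0  0  0  0  0  0]
 [ 0  0 13 72 74 72 73 62  1  0  0  0  0  0  0]
 [ 0  0 11 68 72 71 72 72 63  0  0  0  0  0  0]
 [ 0  0  0 10 63 50 50 70 73 63  0  0  0  0  0]
 [ 0  0  0  0  0  0  0 32 70 72 64  0  0  0  0]
 [ 0  0  0  0  0  0  0  0 33 70 72 37  0  0  0]
 [ 0  0  0  0  0  0  0  0  0 33 66 27  0  0  0]
 [ 0  0  0  0  0  0  0  0  0  0  0  0  0  0  0]
 [ 0  0  0  0  0  0  0  0  0  0  0  0  0  0  0]]
0.001 all 1.5631719191515314 [(34, np.float64(1.566)), (39, np.float64(1.574)), (44, np.float64(1.574)), (49, np.float64(1.553)), (54, np.float64(1.555)), (59, np.float64(1.583))]
0.002 all 1.5749338613235482 [(34, np.float64(1.581)), (39, np.float64(1.588)), (44, np.float64(1.586)), (49, np.float64(1.565)), (54, np.float64(1.565)), (59, np.float64(1.593))]
0.004 all 1.5981635622018036 [(34, np.float64(1.594)), (39, np.float64(1.63)), (44, np.float64(1.604)), (49, np.flo
[... 1433 characters left out ...]
6 -16 -16  -7 -12  -3  18  23   9  -5  -8  -4   0]
 [-15 -16 -16 -17 -19 -14 -17  -7   4  11  14   0   0   1]
 [-14 -14 -19 -18 -16 -16 -15 -16 -11  10  16   3  -1   0]
 [-16 -17 -17  -8 -10 -17 -17 -17 -16   1   0   0   0   1]
 [-16 -15 -16 -16 -16 -16 -16 -17  -7   0   0   0   0  -1]
 [-17 -16 -16 -16 -16 -15 -15 -16  -3   1   0   0  -1  -2]
 [-14  -7  -8  -8 -12 -18 -15 -16   6   6   1   0   1  -1]
 [-14 -13 -13 -14 -14 -13 -19 -13   6  11  10   2   0   0]
 [-14 -14 -14 -15 -15 -14 -14 -16  -2   6  11  12   4   0]
 [-14 -15 -19 -13  -9 -14 -20 -17  -8   1   6  13  14   3]
 [-15 -15 -16 -16 -15 -16 -16 -18  -9  -1   1   5  13  14]
 [-16 -16 -16 -16 -16 -17 -11 -16 -17  -8   0   0   6   8]]
```

Pointer and tab are in line: the mark is at about 1.58 and the pointer at about 1.60, within 1 mm allowing for parallax. Now the lever.

```bash
cat >> con.py <<'E'
def wp(u,l,h): return PC+(u*up+l*lf+h*n)/1e3
RL=R.from_matrix(np.c_[np.cross(lf,-n),lf,-n])
E
python3 - <<'E'
from con import *
for P in ([.4844,.1941,.1352],[.4874,.1924,.1324]): print('ball',pan(np.array(P)))
im,_=load('top0'); d=cv2.medianBlur(load('scene0')[1],3)
# ball pixel: top crop d (265,313); scene 800-view (479,230)
print('top ray at h=75.7',pan(ray(142+265.5/4.2-.5,146+313.5/4.2-.5,.0757)))
print('x axis',RL.apply([1,0,0]),up)
p,q,_=pose(); mid=R.from_matrix(RL.as_matrix())
rows([(wp(-70,-62,160),RL),(wp(-70,-62,78),RL)])
E
```

```text
ball [-27.2194 -61.2265  75.1351]
ball [-26.058  -62.6814  71.1021]
top ray at h=75.7 [-32.361  -60.0098  75.7   ]
x axis [-0.8445  0.0677 -0.5312] [ 0.8445 -0.0677  0.5312]
xyz [-0.2675  0.0813 -0.0133] w [ 0.0031 -0.0003 -1.5236]
xyz [-0.268   0.0811  0.1507] w [ 0.0031 -0.0003 -1.5236]
```

```bash
python3 -m pendant '[{"x":-0.134,"y":0.04,"z":-0.03,"wx":0,"wy":0,"wz":-0.1,"fingers":0.2},{"x":-0.268,"y":0.081,"z":-0.03,"wx":0,"wy":0,"wz":-0.2,"fingers":0},{"x":-0.268,"y":0.081,"z":-0.03,"wx":0,"wy":0,"wz":-0.3,"fingers":0},{"x":-0.268,"y":0.081,"z":-0.03,"wx":0,"wy":0,"wz":-0.4,"fingers":0},{"x":-0.268,"y":0.081,"z":-0.03,"wx":0,"wy":0,"wz":-0.5,"fingers":0},{"x":-0.268,"y":0.081,"z":-0.03,"wx":0,"wy":0,"wz":-0.6,"fingers":0},{"x":-0.268,"y":0.081,"z":-0.03,"wx":0,"wy":0,"wz":-0.7,"fingers":0},{"x":-0.268,"y":0.081,"z":-0.03,"wx":0,"wy":0,"wz":-0.8,"fingers":0}]' 30
cat > cl.py <<'E'
from con import *
now(); p,q,_=pose(); print('pan',pan(p+q.apply([0,0,G]))); rows([(wp(-70,-61.5,150),RL),(wp(-70,-61.5,78),RL)])
E
python3 cl.py
```

```text
time_s: 19.45
tcp_pos: [0.3166, 0.2068, 0.3226]
tool_rot: [0.24, 0.547, 0.79, 0.141]
ft_force: [0.2, 0.6, 0.4]
width: 0.002
gripper_force: 0.0
t 19.45 grip [0.3991 0.2006 0.1919] y-ang 24.492951847352657 z [ 0.5328 -0.0403 -0.8453] w 0.0024757381661503096 0.0 F [0.2269 0.6072 0.4473] q [ 0.7515  0.0177  2.3561 -0.8774  0.5367  1.11  ]
pan [-69.6266 -61.5979 168.6273]
xyz [0.0007 0.0006 0.0373] w [ 0.0027  0.0013 -0.7205]
xyz [ 0.0006 -0.      0.1813] w [ 0.0027  0.0013 -0.7205]
```

```bash
python3 -m pendant '[{"x":0,"y":0,"z":0,"wx":0,"wy":0,"wz":-0.1,"fingers":0},{"x":0,"y":0,"z":0,"wx":0,"wy":0,"wz":-0.2,"fingers":0},{"x":0,"y":0,"z":0,"wx":0,"wy":0,"wz":-0.3,"fingers":0},{"x":0,"y":0,"z":0,"wx":0,"wy":0,"wz":-0.4,"fingers":0},{"x":0,"y":0,"z":0,"wx":0,"wy":0,"wz":-0.5,"fingers":0},{"x":0,"y":0,"z":0,"wx":0,"wy":0,"wz":-0.6,"fingers":0},{"x":0,"y":0,"z":0.08,"wx":0,"wy":0,"wz":-0.72,"fingers":0},{"x":0,"y":0,"z":0.1,"wx":0,"wy":0,"wz":-0.72,"fingers":0}]'
python3 cl.py
```

```text
time_s: 20.45
tcp_pos: [0.3436, 0.2046, 0.2791]
tool_rot: [0.277, 0.04, 0.96, -0.01]
ft_force: [0.0, 0.2, 0.3]
width: 0.003
gripper_force: 0.0
t 20.45 grip [0.4258 0.1982 0.1482] y-ang 85.33228345606703 z [ 0.5314 -0.041  -0.8461] w 0.003288235015595718 0.0 F [0.0405 0.1553 0.2757] q [ 0.6906  0.1508  2.3586 -1.0953  0.4294  0.1747]
pan [-70.1038 -61.8074 117.3331]
xyz [-0.001   0.0012 -0.0653] w [ 0.001   0.0014 -0.0017]
xyz [-0.0007  0.001   0.0787] w [ 0.001   0.0014 -0.0017]
```

```bash
python3 -m pendant '[{"x":0,"y":0.001,"z":0.05,"wx":0,"wy":0,"wz":0,"fingers":0},{"x":0,"y":0.001,"z":0.077,"wx":0,"wy":0,"wz":0,"fingers":0},{"x":0,"y":0.001,"z":0.077,"wx":0,"wy":0,"wz":0,"fingers":0},{"x":-0.03,"y":0.001,"z":0.077,"wx":0,"wy":0,"wz":0,"fingers":0},{"x":-0.055,"y":0.001,"z":0.077,"wx":0,"wy":0,"wz":0,"fingers":0},{"x":-0.08,"y":0.001,"z":0.077,"wx":0,"wy":0,"wz":0,"fingers":0},{"x":-0.1,"y":0.001,"z":0.077,"wx":0,"wy":0,"wz":0,"fingers":0},{"x":-0.12,"y":0.001,"z":0.077,"wx":0,"wy":0,"wz":0,"fingers":0}]'
python3 cl.py
```

```text
time_s: 21.45
tcp_pos: [0.4141, 0.1994, 0.2809]
tool_rot: [0.279, 0.04, 0.96, -0.009]
ft_force: [-0.7, 1.4, -1.6]
width: -0.003
gripper_force: 0.8
t 21.45 grip [0.4967 0.1933 0.1502] y-ang 85.33809335392931 z [ 0.5338 -0.0394 -0.8447] w -0.002805670198954717 0.7699001301079988 F [-0.725   1.4003 -1.6022] q [ 0.5629  0.2199  2.2547 -1.0456  0.3766  0.0101]
pan [ -8.817  -61.0422  81.2855]
xyz [ 0.1202  0.0001 -0.138 ] w [ 0.0021  0.0031 -0.0024]
xyz [ 0.1209 -0.0004  0.006 ] w [ 0.0021  0.0031 -0.0024]
```

```bash
python3 -m pendant '[{"x":-0.01,"y":0,"z":0.002,"wx":0,"wy":0,"wz":0,"fingers":0},{"x":-0.018,"y":0,"z":0.004,"wx":0,"wy":0,"wz":0,"fingers":0},{"x":-0.024,"y":0,"z":0.004,"wx":0,"wy":0,"wz":0,"fingers":0},{"x":-0.024,"y":0,"z":0.004,"wx":0,"wy":0,"wz":0,"fingers":0}]'
python3 cl.py
```

```text
time_s: 21.95
tcp_pos: [0.4238, 0.1984, 0.284]
tool_rot: [0.277, 0.04, 0.96, -0.009]
ft_force: [-10.7, 3.0, -1.9]
width: 0.005
gripper_force: 5.1
t 21.95 grip [0.5059 0.1923 0.153 ] y-ang 85.28006011194356 z [ 0.5309 -0.0392 -0.8465] w 0.004840584356915059 5.10076963382744 F [-10.737    2.9623  -1.8646] q [ 0.5468  0.2232  2.2367 -1.0039  0.3757 -0.0458]
pan [  0.5286 -61.3124  78.7871]
xyz [ 0.1404  0.0005 -0.1426] w [ 0.0021  0.0009 -0.0031]
xyz [ 0.1406 -0.      0.0014] w [ 0.0021  0.0009 -0.0031]
```

```bash
python3 -m pendant '[{"x":-0.004,"y":0,"z":0,"wx":0,"wy":0,"wz":0,"fingers":0},{"x":-0.008,"y":0,"z":0,"wx":0,"wy":0,"wz":0,"fingers":0},{"x":-0.008,"y":0,"z":0,"wx":0,"wy":0,"wz":0,"fingers":0}]'
python3 cl.py
```

```text
time_s: 22.32
tcp_pos: [0.4248, 0.1979, 0.2845]
tool_rot: [0.275, 0.04, 0.961, -0.009]
ft_force: [-27.9, 11.0, -0.1]
width: -0.001
gripper_force: 12.3
t 22.32 grip [0.5064 0.192  0.1532] y-ang 85.33372745366229 z [ 0.5274 -0.0385 -0.8488] w -0.0005471884415273314 12.303370034205727 F [-27.9376  11.0438  -0.0601] q [ 0.5435  0.2229  2.2339 -0.9852  0.3755 -0.0678]
pan [  1.0579 -61.5658  78.6346]
xyz [ 0.1434  0.0013 -0.1423] w [ 0.0024 -0.0018 -0.0026]
xyz [0.143  0.0007 0.0017] w [ 0.0024 -0.0018 -0.0026]
```

At the end stop: the force jumps while nothing moves. I back off down the slope, lift clear and measure everything.

```bash
python3 -m pendant '[{"x":0.03,"y":0,"z":0,"wx":0,"wy":0,"wz":0,"fingers":0},{"x":0.08,"y":0,"z":-0.02,"wx":0,"wy":0,"wz":0,"fingers":0},{"x":0.14,"y":0,"z":-0.1,"wx":0,"wy":0,"wz":0,"fingers":0},{"x":0.2,"y":0,"z":-0.2,"wx":0,"wy":0,"wz":0,"fingers":0},{"x":0.2,"y":0,"z":-0.3,"wx":0,"wy":0,"wz":0,"fingers":0},{"x":0.2,"y":0,"z":-0.3,"wx":0,"wy":0,"wz":0,"fingers":0},{"x":0.2,"y":0,"z":-0.3,"wx":0,"wy":0,"wz":0,"fingers":0}]'
python3 cl.py; python3 jaw.py; python3 - <<'E'
from con import *
i,d=snap('scene','s12'); j,e=snap('top','t12')
C=cloud('scene',cv2.medianBlur(d,3)); L=(C-PC)@np.c_[up,lf,n]*1e3
m=(abs(L[...,1]+62)<25)&(L[...,2]>62)&(L[...,2]<100)&(abs(L[...,0])<70); print('ball panel',m.sum(),L[m].min(0),L[m].max(0),L[m].mean(0))
im0=load('top0')[0]; t10=load('t10')[0]
print('dial crop diff vs t10',cv2.absdiff(t10[176:205,148:180],j[176:205,148:180]).mean(), 'vs start',cv2.absdiff(im0[176:205,148:180],j[176:205,148:180]).mean())
for nm,(u,v) in dict(small=(280,164),roll=(282,198),jar=(283,130)).items(): print(nm,cv2.absdiff(im0[v-18:v+18,u-18:u+18],j[v-18:v+18,u-18:u+18]).mean())
E
```

```text
time_s: 23.2
tcp_pos: [0.2646, 0.2116, 0.3605]
tool_rot: [0.279, 0.041, 0.959, -0.008]
ft_force: [-1.0, -0.2, -0.1]
width: 0.004
gripper_force: 0.0
t 23.2 grip [0.3473 0.2056 0.2299] y-ang 85.272301945623 z [ 0.5342 -0.0387 -0.8444] w 0.004094842106124871 0.0 F [-1.0191 -0.2266 -0.125 ] q [ 0.8917 -0.1245  2.3693 -0.7534  0.6988 -0.0532]
pan [-93.51   -60.6961 228.469 ]
xyz [-0.0478 -0.0007  0.1572] w [ 0.0026  0.0033 -0.0035]
xyz [-0.0471 -0.0013  0.3012] w [ 0.0026  0.0033 -0.0035]
169 ((60.299095153808594, 0.0085906982421875), (20.975200653076172, 78.42781829833984), 0.3241969048976898)
563 ((146.570556640625, -0.2431182861328125), (21.890911102294922, 87.48571014404297), 0.7683424949645996)
heel ((101.35457611083984, -2.575223922729492), (66.81141662597656, 50.133583068847656), 0.2593839168548584)
ball panel 103 [ 20.812  -74.2581  62.3267] [ 36.2021 -51.7509  87.8966] [ 30.5918 -65.1261  74.9774]
dial crop diff vs t10 2.4224137931034484 vs start 9.483836206896552
small 1.9421296296296295
roll 1.952417695473251
jar 1.9382716049382716
```

```bash
for k in 1 2 3 4 5; do python3 jaw.py | head -1; done; python3 - <<'E'
from plan import *
print(r.sense()['time_s'])
E
```

```text
167 ((60.186622619628906, 0.34952545166015625), (21.139528274536133, 78.1353988647461), 1.6066029071807861)
168 ((60.471763610839844, 0.141510009765625), (19.630390167236328, 78.46014404296875), 0.9032047390937805)
169 ((60.26308822631836, -0.11100006103515625), (20.942262649536133, 78.45442962646484), 1.4847238063812256)
167 ((60.774986267089844, 0.307891845703125), (19.651472091674805, 77.9707260131836), 0.8483862280845642)
170 ((60.2987060546875, 0.23627853393554688), (19.453922271728516, 77.76876831054688), 0.5255118608474731)
23.6
```

```bash
python3 - <<'E'
from plan import *
c,s=np.cos(.1365),np.sin(.1365)
def jx(i,d):
    S=cloud('scene',cv2.medianBlur(d,3)); h=cv2.cvtColor(i,cv2.COLOR_BGR2HSV)
    P=S-np.array([.538,-.2857,0]); x=(c*P[...,0]+s*P[...,1])*1e3; y=(-s*P[...,0]+c*P[...,1])*1e3; z=P[...,2]*1e3
    g=(h[...,0]>60)&(h[...,0]<95)&(h[...,1]>100)&(z>45)&(z<58)&(abs(y)<35)
    a=x[g&(x<90)]; b=x[g&(x>120)]; return np.mean(a),np.percentile(a,[5,95]),np.mean(b),len(a)
for f in('s0','s3','s5','s6','s9','s12','s7'):
    try: i,d=load('scene0' if f=='s0' else f)
    except Exception as e: print(f,e); continue
    print(f,*jx(i,d))
# crank by colour
for n,fs in(('scene',('s9','s12','s7')),('top',('t8','t9','t10','t12'))):
    for f in fs:
        i,d=load(f); h=cv2.cvtColor(i,cv2.COLOR_BGR2HSV); u0,v0=proj(n,np.array([.3981,-.2746,.1])); 
        m=np.zeros(h.shape[:2],bool); u0,v0=int(u0),int(v0); m[v0-20:v0+20,u0-20:u0+20]=1
        m&=(h[...,0]>12)&(h[...,0]<28)&(h[...,2]>150)&(h[...,1]>60); v,u=np.nonzero(m); print(n,f,(u0,v0),m.sum(),u.mean(),v.mean(),v.min(),v.max())
p=r.camera_params('top')
for t in (210.8,205,200): a=np.deg2rad(-t); print(t,proj('top',np.array([.4395+.0482*np.cos(a),-.2993+.0482*np.sin(a),.115])))
E
```

```text
s0 13.140156689065128 [ 8.4971 24.9303] 149.0592519734776 291
s3 17.959691427348474 [ 7.8596 24.8694] 149.01553749718326 290
s5 18.240034561329644 [ 8.2512 24.7486] 149.07359374643033 292
s6 49.54790384046245 [41.858  59.8367] 149.08983502389518 125
s9 59.87562914603566 [52.051  69.9656] 149.03246527939467 133
s12 59.66121989943041 [52.2016 69.5534] 149.15156923303059 133
s7 59.76389591639457 [52.1921 69.5101] 149.10505198928882 135
scene s9 (103, 184) 1246 102.23515248796147 179.8274478330658 164 203
scene s12 (103, 184) 1241 102.19903303787268 179.81305398871876 164 203
scene s7 (103, 184) 1244 102.16639871382637 179.83440514469453 164 203
top t8 (373, 244) 21 358.5238095238095 253.85714285714286 243 255
top t9 (373, 244) 104 373.5 251.8846153846154 243 258
top t10 (373, 244) 119 372.74789915966386 252.07563025210084 243 257
top t12 (373, 244) 170 371.9117647058824 252.89411764705883 243 258
210.8 (np.float64(374.4194964614545), np.float64(244.830359650371))
205 (np.float64(375.99109183300055), np.float64(245.606941203297))
200 (np.float64(377.40127114750686), np.float64(246.14614823289602))
```

```bash
python3 -c "
from workcell import r
print(r.close_job())"
```

```text
the job is handed in; nothing more can be done
None
```

I handed the job in after about 24 s of robot time. The large heel is clamped tight, the dial pointer stands at the brass tab, the lever is fully up, and the small heel, tape ring and jar did not move; this is by my own measurements, as the hand-in returned no verdict.

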